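# Clamp a carton in the label press and hold the cam at full lift

## Task

Take the white carton with the blue label from the sloped wooden rest and stand it upright on the short thin edge it rests on, centred in the channel of the label press between the aluminium fence and the blue pad, and let go of it. Then swing the red cam lever clockwise (seen from above) to its highest lift, where the arm lies over the middle of the green mark and the pad presses hardest, and hold it there: a spring pulls the lever back, so finish while still holding the handle, with nothing else on the table disturbed.

Things in the scene. Friction and masses are not known exactly. Their poses are not given: they have to be found in the camera images.
- carton_center (a point): Centre of the white carton, a rigid loose box 26 x 90 x 130 mm, about 0.18 kg. x axis: the 26 mm thickness, out of the face with the blue label; y: the 90 mm width; z: the 130 mm length, from the end it rests on to the free end. It starts lying back at 45 degrees on the rest, label up, its free end up and towards the robot.
- carton: The same white carton; origin at the centre of the 26 x 90 mm end it rests on, axes as for carton_center.
- rest: Fixed plywood rest, base 120 x 120 x 8 mm, z up. Its face slopes at 45 degrees, rising towards its own -x. A lip holds the carton's lower end; the sloping plate backs only the lower 55 mm of the carton's length, so the upper 75 mm is free on both large faces and can be gripped across its 26 mm thickness. Origin at table height, 20 mm to -x of the base's centre.
- press: Fixed grey label press, base 130 (x) by 205 (y) by 12 mm, from y = -62 to 142 mm; origin at table height under the middle of the channel, z up. Along y: aluminium fence 70 mm high with its inner face at y = -19 mm, the open channel, a blue pad 72 mm high facing it at y = +19 mm when open (gap 38 mm), the jaw, and the cam at y = 80 mm. The green mark on the base shows the lever's direction at highest lift.
- channel (a point): Middle of the channel's floor on the press (12 mm above the table); axes as for the press. The carton stands here with its thickness along y and its width along x. The channel is open at both x ends.
- pad: The blue spring pad, carried by the jaw; it moves up to 20 mm towards the fence and presses the carton with about 10 to 12 N at full lift, sliding it against the fence. Its axes are those of the press.
- cam_hub (a point): The lever's vertical axis, at handle-grip height (80 mm above the table, 80 mm to +y of the channel's middle).
- lever_handle (a point): Centre of the upright red handle at the lever's end: a round cylinder 24 mm in diameter, free to spin on its own axis, from 54 to 100 mm above the table (this point at 80 mm), 90 mm from the cam's axis. The red arm beneath it is 14 mm wide, its top at 53 mm.
- handle: The same red handle; origin on its axis at table height.
- lever (a joint): Lever angle in rad, growing clockwise seen from above. 0: open, against its stop, pointing to the press's -x; a spring keeps it there. 1.75: highest lift, pointing to the press's +y turned 10 degrees towards +x, over the green mark. Lift falls off on either side; end stop 2.3. The spring needs about 1 N at the handle at the start, 3 N at highest lift.
- packed_a: Bystander: lower white packed carton with a green label lying flat, 130 x 90 x 26 mm; leave alone. Origin under its middle.
- packed_b: Bystander: the same kind of carton lying on top of packed_a; leave alone.
- sanitiser: Bystander: white bottle, 56 mm wide, 150 mm high; leave alone.
- tumbler: Bystander: green tumbler, 72 mm wide, 90 mm high; leave alone.
- label_roll: Bystander: white roll of labels on its side face, 90 mm wide, 40 mm high; leave alone.
- stapler: Bystander: grey and black stapler, 120 mm long, 45 mm high; leave alone.
Things that resemble listed ones, but are neither listed nor needed, are in the scene too. Leave any orange or yellow look-alike of the carton alone.

How it is judged:
By the outcome, as a careful person would: the job done as asked, in the order asked, and still so for the second after the job is handed in, while the arm keeps its last pose, push and grip.
It also fails if it takes over 61 s, if anything falls off the work surface, if the arm or the gripper's body presses on something with over 40 N, if the wrist force passes 120 N, or if a joint passes its speed limit or range.

## Robot

A 6-joint arm with a two-finger parallel gripper is mounted at the origin on the work surface. World frame = base frame: x ahead of the robot, y to its left, z up, the work surface at z = 0. Lengths are in mm, angles in rad, forces in N, time in s.
With the tool pointing down it reaches from about 250 to 775 mm from the base axis. Payload 8.9 kg.
Tool frame: the origin (TCP) lies between the finger pads; the fingertips stand 22 mm ahead of it and the grasp point (between the pads) lies 3 mm ahead of it; z points along the fingers, y is the direction in which the jaws open and shut (so a half turn about z gives the same grasp; the last joint's range is limited). The gripper opens to 85 mm and grips with 20 to 120 N. Pads are 22 mm wide; open, the fingers measure 114 mm over their backs; the gripper's body (76 mm by 85 mm) begins 54 mm behind the grasp point. The pads swing forward as they close: fully open they stand 13 mm farther back than shut.
Start: joints at [-1.302, 0.291, -0.153, 1.127, 0, 1.431], TCP at [208.212, -481.946, 253.305] pointing down, gripper open.
Joint ranges: [-2.52, 2.52], [-0.91, 1.74], [-1.3, 1.37], [-1.96, 2.02], [-1.52, 1.47], [-3.14, 3.14]. Speed limits (rad/s): [2.22, 2.22, 2.79, 3.14, 3.14, 3.14].

## Interface

Orientations are given as a unit quaternion [w, x, y, z].
In Python, from cell import env gives the robot as it stands. The module is installed in compiled form; this text tells all that it offers.
- The arm moves only by the tool carry_out, never from a script. Its argument "commands" is a list of rows, each a list of 7 numbers: the shift along the tool's x, y, z in units of 60 mm (1.0 is 60 mm), then the turn, a rotation vector about the tool's x, y, z in units of 0.1 rad (1.0 is 0.1 rad), then the opening, from 0 (shut) to 1 (fully open). A call has 1 to 8 rows; each row shifts and turns the commanded pose from where the row before left it, along the tool's axes as they then stand; what a row does not reach is not made up. A row lasts 1/8 s, in which the tool goes at most 62.5 mm and 10.7 degrees, less where a joint would pass 70% of its speed; a pose out of reach is approached as far as the arm can. A call with a number of a shift or a turn outside -1 to 1 is refused whole. A call with a gripper value outside its range is refused whole. The fingers move at their own pace and stop on an object; "grip_force" is the grip in N (left out, the last holds). Time passes only in rows, so rows that do not move let the fingers close. It gives the time, the measured TCP pose, the force and the opening at its end, in the units of the state.
- env.read_state(): the state, without advancing time (a new reading comes with each control period).
- env.capture(name): name is "scene" or "top"; returns a dict with "frame" (420x560x3 uint8, red, green, blue), "z_map" (420x560 float32, mm along the optical axis (not along the pixel's ray), 0 where there is no reading), "mtx" (3x3 intrinsics, pixels), "cam_to_world" (4x4, takes a point from camera to world coordinates). Camera axes: x right, y down, z forward; pixel columns grow to the right and rows downward; lengths in mm; the calibration is good to about 2 mm. A picture is of the moment at which its call begins.
- env.finish_job(): hands the job in, once; it reports no verdict.
The state is a dict: "time": time; "qpos": joint angles; "qd": joint speeds; "tau": joint torques, N m; "tool_pos": TCP position; "eef_rot": TCP orientation; "ft_force": force on the tool from outside, world axes, zero at the start; "torque": the same for the moment, N m; "gripper_width": finger opening in mm.
Only numpy, scipy, OpenCV 4.12 (cv2) and the standard library are available. Lean on these libraries where they do the work, as an engineer would, in place of code of your own. Each camera call takes 0.05 s, during which the arm holds its last target.

## Working session

There is one attempt and no reset: what is moved stays moved. The work goes in short steps, Python scripts to look and compute and a tool call to move; the robot and the scene stay as the last step left them, time stands still between calls to the robot, and variables do not carry over. Pictures are saved under pics/ and viewed, and the job is handed in when it is done.

Besides the shell and the picture viewer there is one more tool, called after "Call:" as name(argument=value, ...), one argument or row to a line, values as JSON. carry_out: Moves the arm, as the interface text tells. Shifts and turns lie within -1 to 1; 1 stands for 60 mm of shift or 0.1 rad of turn. Its arguments: {"type":"object","properties":{"commands":{"type":"array"},"grip_force":{"type":"number"}},"required":["commands"]}

```bash
mkdir -p pics; cat > h.py <<'E'
import numpy as np, cv2, pickle
from cell import env
from scipy.spatial.transform import Rotation as R
def snap(n,tag):
    c=env.capture(n); pickle.dump(c,open(f'pics/{tag}.pkl','wb')); cv2.imwrite(f'pics/{tag}.png',c['frame'][:,:,::-1]); return c
def load(tag): return pickle.load(open(f'pics/{tag}.pkl','rb'))
def world(c):
    z=c['z_map']; h,w=z.shape; u,v=np.meshgrid(np.arange(w),np.arange(h)); K=c['mtx']
    p=np.stack([(u-K[0,2])/K[0,0]*z,(v-K[1,2])/K[1,1]*z,z],-1)
    T=c['cam_to_world']; return p@T[:3,:3].T+T[:3,3]
def crop(tag,r0,r1,c0,c1,s,out):
    f=load(tag)['frame'][r0:r1,c0:c1,::-1]; cv2.imwrite(f'pics/{out}.png',cv2.resize(f,None,fx=s,fy=s,interpolation=cv2.INTER_CUBIC))
E
python3 - <<'E'
from h import *
for n in ['scene','top']:
    c=snap(n,n+'0'); print(n,c['cam_to_world'].round(3).tolist(),c['mtx'].tolist())
s=env.read_state(); print(s)
E
```

```text
scene [[0.757, 0.495, -0.426, 1210.69], [0.653, -0.588, 0.477, -770.251], [-0.015, -0.639, -0.769, 1291.847], [0.0, 0.0, 0.0, 1.0]] [[514.8132830000152, 0.0, 270.9254422445757], [0.0, 514.8132830000152, 207.1168055960284], [0.0, 0.0, 1.0]]
top [[-0.026, -0.99, 0.141, 274.334], [-1.0, 0.026, -0.001, -2.682], [-0.002, -0.141, -0.99, 1853.205], [0.0, 0.0, 0.0, 1.0]] [[543.9932773775013, 0.0, 280.9188053713636], [0.0, 543.9932773775013, 209.11744687248512], [0.0, 0.0, 1.0]]
{'time': 0.1, 'qpos': array([-1.30229055e+00,  2.91216801e-01, -1.54037668e-01,  1.12669894e+00,
       -1.20727763e-05,  1.43150642e+00]), 'qd': array([ 0.001579  , -0.00151403,  0.00155291, -0.00027638,  0.0001646 ,
        0.00073054]), 'tau': array([ 1.90818937e-03, -5.37978780e+01,  3.31917930e+01,  9.40018304e-03,
       -2.45830088e-04,  3.46145939e-06]), 'tool_pos': array([ 208.11635535, -481.59503626,  252.79834798]), 'eef_rot': array([-5.76942793e-04,  9.79284589e-01,  2.02487925e-01, -4.33760430e-05]), 'ft_force': array([-0.19495222, -0.25556354,  0.03082663]), 'torque': array([ 0.00512653,  0.01668408, -0.01054993]), 'gripper_width': 84.97324890329898}
```

View pics/scene0.png

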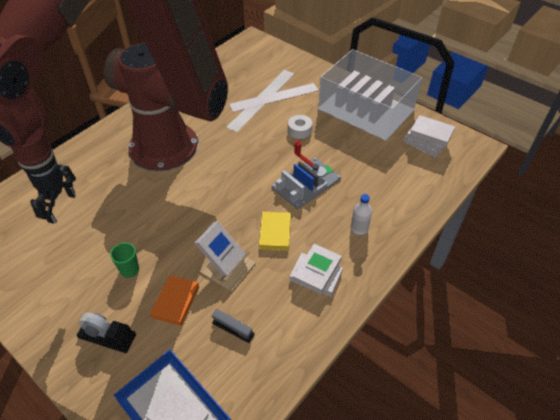

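View pics/top0.png

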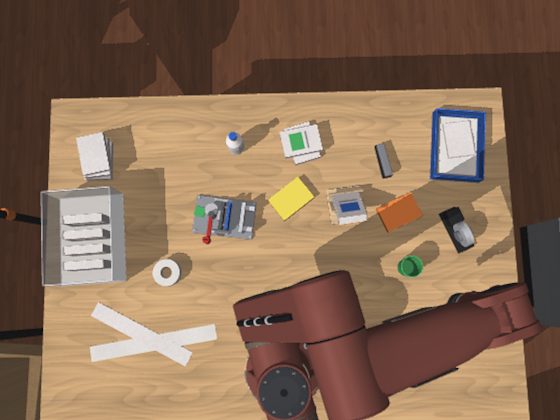

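Scene and top views show the carton on the rest (scene 220,250; top 348,207) and the press (scene 307,180; top 224,216). I'll enlarge both.

```bash
python3 - <<'E'
from h import *
crop('scene0',130,210,260,350,8,'s_press'); crop('scene0',215,295,180,270,8,'s_cart')
crop('top0',185,245,185,265,9,'t_press'); crop('top0',180,230,320,375,12,'t_cart')
E
```

```text
(no output)
```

View pics/s_press.png

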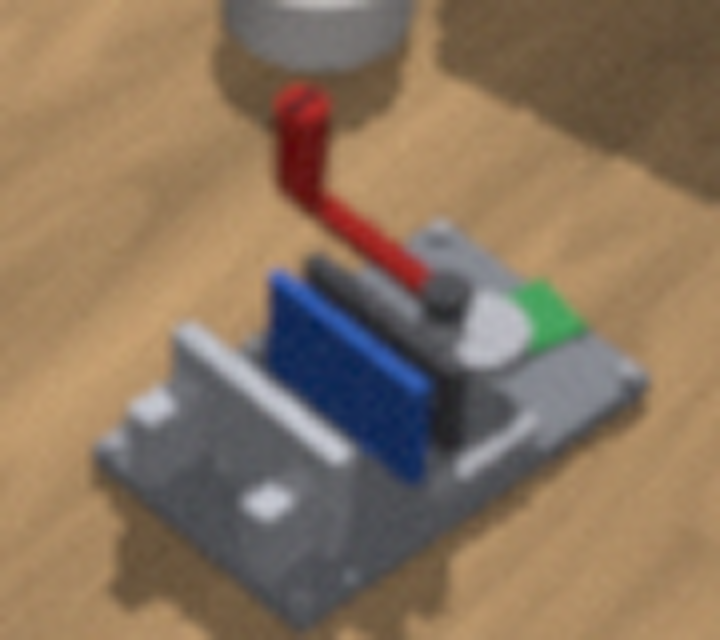

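View pics/s_cart.png

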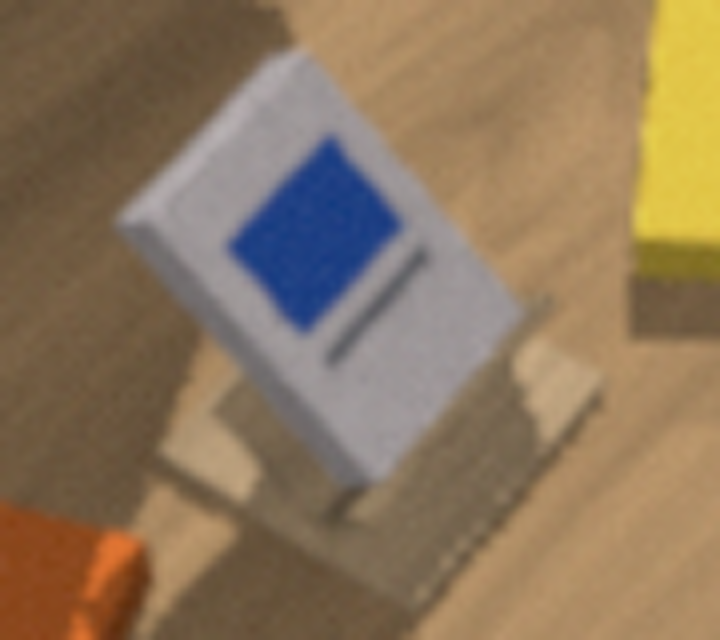

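View pics/t_press.png

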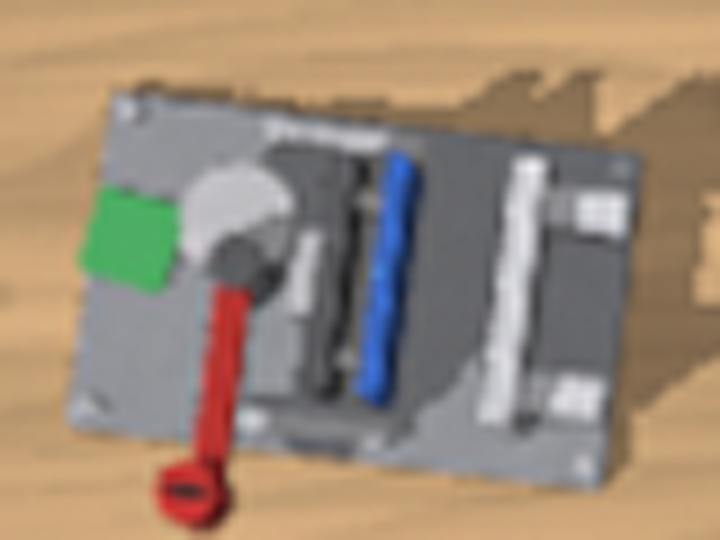

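View pics/t_cart.png

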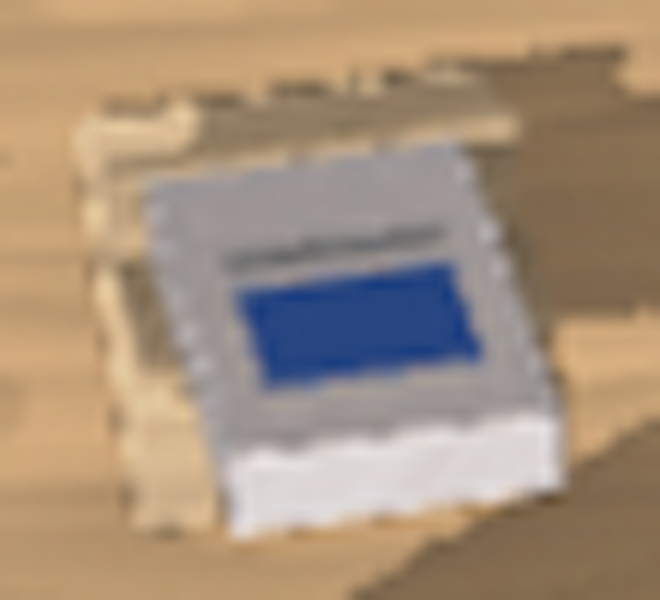

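```bash
cat > fit.py <<'E'
from h import *
from scipy.optimize import least_squares
def proj(c,P):
    T=c['cam_to_world']; q=(np.atleast_2d(P)-T[:3,3])@T[:3,:3]; q=q@c['mtx'].T; return q[:,:2]/q[:,2:]
S,T=load('scene0'),load('top0')
def pk(l,s,c0,r0): return (np.array(l,float)+.5)/s-.5+[c0,r0]
E
cat > p.py <<'E'
from fit import *
ps=pk([(97,452),(648,375),(437,225),(302,100)],8,260,130)
ms=np.array([(-65,-62.5,12),(65,142,12),(-65,142,12),(-90,80,100.)])
pt=pk([(118,95),(640,155),(603,487),(70,428),(190,490)],9,185,185)
mt=np.array([(65,142,12),(65,-62.5,12),(-65,-62.5,12),(-65,142,12),(-90,80,100.)])
def tf(p,m):
    c,s=np.cos(p[2]),np.sin(p[2]); return np.c_[p[0]+c*m[:,0]-s*m[:,1],p[1]+s*m[:,0]+c*m[:,1],m[:,2]]
for w in [(1,0),(0,1),(1,1)]:
    f=lambda p:np.r_[w[0]*(proj(S,tf(p,ms))-ps).ravel(),w[1]*(proj(T,tf(p,mt))-pt).ravel()]
    r=least_squares(f,[500,150,-.1]); print(w,r.x.round(3),r.fun.round(1))
# depth check on carton label face
W=world(S); 
m=np.zeros(S['z_map'].shape,np.uint8)
poly=pk([(175,225),(315,80),(500,310),(375,465)],8,180,215)
cv2.fillPoly(m,[poly.round().astype(int)],1); P=W[(m>0)&(S['z_map']>0)]
c=P.mean(0); n=np.linalg.svd(P-c)[2][2]; n*=np.sign(n[2]); print('face',c,n,np.abs((P-c)@n).max(), 'yaw',np.arctan2(n[1],n[0]),'tilt',np.degrees(np.arcsin(n[2])))
# all points near plane
near=(np.abs((W-c)@n)<5)&(np.linalg.norm(W-c,axis=-1)<110)&(S['z_map']>0)
f=S['frame'].astype(int)
ex=near; 
Q=W[ex]
h=np.cross([0,0,1],n); h/=np.linalg.norm(h); up=np.cross(n,h)
a=(Q-c)@h; b=(Q-c)@up
print('h',h,'up',up,len(Q)); 
for q in (0,1,2,5,50,95,98,99,100): print(q,np.percentile(a,q).round(1),np.percentile(b,q).round(1))
E
python3 p.py
```

```text
(1, 0) [ 5.13013e+02  1.47074e+02 -1.26000e-01] [-0.7 -0.1  0.8  0.1  0.  -1.  -0.2  0.9 -0.  -0.   0.  -0.   0.  -0.
  0.  -0.   0.  -0. ]
(0, 1) [ 5.10770e+02  1.49245e+02 -1.39000e-01] [-0.  -0.   0.  -0.   0.  -0.   0.   0.  -0.5 -0.4  0.7 -0.4  0.2  0.3
 -0.3  0.1 -0.1  0.3]
(1, 1) [ 5.11297e+02  1.48542e+02 -1.35000e-01] [-0.8 -0.7  0.8 -0.1  0.3 -1.4  0.   0.4 -0.4 -0.4  0.8 -0.6  0.5  0.1
 -0.   0.1  0.2  0.3]
face [ 537.11130435 -231.02493311   89.29241144] [0.70860545 0.0909294  0.69972149] 14.298486307981518 yaw 0.12762416815900196 tilt 44.40466297343849
h [-0.12727799  0.99186708  0.        ] up [-0.69403071 -0.08905915  0.71441574] 1270
0 -61.5 -108.5
1 -46.0 -69.6
2 -45.1 -67.8
5 -43.0 -63.5
50 -2.5 -0.9
95 40.7 60.5
98 44.5 64.9
99 45.6 65.8
100 55.5 67.2
```

```bash
cat > c.py <<'E'
from fit import *
# carton local: x label normal (+13 face), y width, z length; centre origin
pt=pk([(150,183),(462,143),(228,455),(555,415),(235,535),(563,488)],12,320,180)
mt=np.array([(13,45,-65),(13,-45,-65),(13,45,65),(13,-45,65),(-13,45,65),(-13,-45,65.)])
ps=pk([(522,312),(378,487),(118,215),(160,222),(318,62)],8,180,215)
ms=np.array([(13,45,-65),(13,-45,-65),(-13,-45,65),(13,-45,65),(13,45,65.)])
def tf(p,m):
    r=R.from_euler('ZY',[p[3],-np.pi/4]).as_matrix(); return m@r.T+p[:3]
print(R.from_euler('ZY',[0,-np.pi/4]).as_matrix().round(2))
for w in [(1,0),(0,1),(1,1)]:
    f=lambda p:np.r_[w[0]*(proj(S,tf(p,ms))-ps).ravel(),w[1]*(proj(T,tf(p,mt))-pt).ravel()]
    r=least_squares(f,[528,-232,80,.128]); print(w,r.x.round(3),r.fun.round(1))
E
python3 c.py
```

```text
[[ 0.71 -0.   -0.71]
 [ 0.    1.   -0.  ]
 [ 0.71  0.    0.71]]
(1, 0) [ 5.05262e+02 -2.10373e+02  3.83320e+01  8.50000e-02] [ 0.4  0.6 -0.3 -0.6  0.7  1.1 -0.5 -0.5 -0.3 -0.6 -0.   0.  -0.   0.
 -0.   0.  -0.   0.  -0.   0.  -0.   0. ]
(0, 1) [ 5.33236e+02 -2.32957e+02  4.40750e+01  1.06000e-01] [ 0.   0.   0.   0.   0.   0.   0.   0.   0.   0.   0.  -0.  -0.1 -0.1
  0.2  0.2  0.3 -0.1 -0.1 -0.2 -0.3  0.1]
(1, 1) [ 5.28412e+02 -2.28375e+02  7.87150e+01  9.90000e-02] [ 1.3  0.6  0.3  0.3 -0.   1.3 -1.1 -0.4 -0.5 -1.4 -0.2 -0.4  0.2 -0.3
 -0.2  0.3  0.6  0.2 -0.5  0.  -0.1  0.5]
```

```bash
cat > plan.py <<'E'
from h import *
CC=np.array([528,-230.5,79.5]); CY=.11
RC=R.from_euler('ZY',[CY,-np.pi/4]).as_matrix()
PC=np.array([511.5,148.5]); PY=-.135
def press(x,y,z): c,s=np.cos(PY),np.sin(PY); return np.array([PC[0]+c*x-s*y,PC[1]+s*x+c*y,z])
GR=np.c_[RC[:,1],RC[:,0],-RC[:,2]]
def down(h): # tool y heading h, z down
    y=np.array([np.cos(h),np.sin(h),0]); z=np.array([0,0,-1.]); return np.c_[np.cross(y,z),y,z]
def cur():
    s=env.read_state(); q=s['eef_rot']; return s['tool_pos'],R.from_quat([q[1],q[2],q[3],q[0]]),s
def plan(p1,R1,n=None,g=1):
    p,r,s=cur(); R1=R.from_matrix(R1) if not isinstance(R1,R) else R1
    rv=(r.inv()*R1).as_rotvec(); d=p1-p
    n=n or int(np.ceil(max(np.linalg.norm(d)/58,np.abs(rv).max()/.098,1)))
    print('n',n,'d',d.round(1),'rv',rv.round(3),'q',s['qpos'].round(2))
    for i in range(n):
        ri=r*R.from_rotvec(rv*i/n)
        print([round(float(v),3) for v in np.r_[ri.inv().apply(d/n)/60, rv/n/.1]]+[g])
def st():
    p,r,s=cur(); print('t',s['time'],'p',p.round(1),'F',s['ft_force'].round(1),'w',round(s['gripper_width'],1),'q',s['qpos'].round(2)); print(r.as_matrix().round(3))
E
python3 - <<'E'
from plan import *
T=load('top0');W=world(T)
m=np.zeros(T['z_map'].shape,np.uint8)
poly=(np.array([(190,215),(455,180),(530,395),(240,430)])+.5)/12-.5+[320,180]
cv2.fillPoly(m,[poly.round().astype(int)],1); P=W[m>0]; c=P.mean(0); n=np.linalg.svd(P-c)[2][2]; n*=np.sign(n[2])
print(c,n,'offset along x_c from centre (want 13):',(c-CC)@RC[:,0],((c-CC)@RC[:,1]))
plan(CC+RC[:,2]*138,GR)
E
```

```text
[ 533.95114209 -227.83718411   93.41020924] [0.70844361 0.07163878 0.70212216] offset along x_c from centre (want 13): 14.225363942038976 1.9934158236244661
n 13 d [222.9 240.4 -75.7] rv [-0.675  0.498 -1.204] q [-1.3   0.29 -0.15  1.13 -0.    1.43]
[0.385, -0.169, 0.097, -0.519, 0.383, -0.926, 1]
[0.395, -0.139, 0.104, -0.519, 0.383, -0.926, 1]
[0.402, -0.107, 0.113, -0.519, 0.383, -0.926, 1]
[0.406, -0.076, 0.124, -0.519, 0.383, -0.926, 1]
[0.407, -0.045, 0.136, -0.519, 0.383, -0.926, 1]
[0.404, -0.015, 0.15, -0.519, 0.383, -0.926, 1]
[0.398, 0.014, 0.166, -0.519, 0.383, -0.926, 1]
[0.389, 0.041, 0.182, -0.519, 0.383, -0.926, 1]
[0.376, 0.067, 0.2, -0.519, 0.383, -0.926, 1]
[0.361, 0.09, 0.218, -0.519, 0.383, -0.926, 1]
[0.343, 0.111, 0.237, -0.519, 0.383, -0.926, 1]
[0.323, 0.129, 0.256, -0.519, 0.383, -0.926, 1]
[0.3, 0.144, 0.275, -0.519, 0.383, -0.926, 1]
```

Call:
carry_out(
  commands=[
    [0.385, -0.17, 0.05, -0.52, 0.38, -0.93, 1],
    [0.395, -0.14, 0.05, -0.52, 0.38, -0.93, 1],
    [0.4, -0.11, 0.05, -0.52, 0.38, -0.93, 1],
    [0.405, -0.075, 0.08, -0.52, 0.38, -0.93, 1],
    [0.405, -0.045, 0.1, -0.52, 0.38, -0.93, 1],
    [0.405, -0.015, 0.12, -0.52, 0.38, -0.93, 1],
    [0.4, 0.015, 0.15, -0.52, 0.38, -0.93, 1],
  ],
)

```text
time: 0.98
tool_pos: [325.8, -350.5, 229.2]
eef_rot: [0.148, 0.838, 0.499, 0.163]
ft_force: [-0.5, -0.9, 0.3]
gripper_width: 85.3
```

```bash
python3 - <<'E'
from plan import *
st(); plan(CC+RC[:,2]*138,GR)
E
```

```text
t 0.975 p [ 325.8 -350.5  229.2] F [-0.5 -0.9  0.3] w 85.3 q [-1.21  0.01 -0.66  0.66  0.37  0.9 ]
[[ 0.449  0.788  0.422]
 [ 0.884 -0.459 -0.085]
 [ 0.126  0.411 -0.903]]
n 6 d [105.2 109.3 -52.1] rv [-0.311  0.23  -0.549] q [-1.21  0.01 -0.66  0.66  0.37  0.9 ]
[0.381, 0.031, 0.228, -0.518, 0.383, -0.914, 1]
[0.368, 0.053, 0.245, -0.518, 0.383, -0.914, 1]
[0.353, 0.073, 0.262, -0.518, 0.383, -0.914, 1]
[0.335, 0.091, 0.279, -0.518, 0.383, -0.914, 1]
[0.315, 0.106, 0.297, -0.518, 0.383, -0.914, 1]
[0.293, 0.118, 0.314, -0.518, 0.383, -0.914, 1]
```

Call:
carry_out(
  commands=[
    [0.38, 0.03, 0.23, -0.52, 0.38, -0.91, 1],
    [0.37, 0.055, 0.245, -0.52, 0.38, -0.91, 1],
    [0.355, 0.075, 0.26, -0.52, 0.38, -0.91, 1],
    [0.335, 0.09, 0.28, -0.52, 0.38, -0.91, 1],
    [0.315, 0.105, 0.3, -0.52, 0.38, -0.91, 1],
    [0.295, 0.12, 0.315, -0.52, 0.38, -0.91, 1],
    [0, 0, 0, 0, 0, 0, 1],
    [0, 0, 0, 0, 0, 0, 1],
  ],
)

```text
time: 1.98
tool_pos: [431.2, -242.9, 177.3]
eef_rot: [0.255, 0.62, 0.686, 0.284]
ft_force: [-0.0, -0.9, 0.5]
gripper_width: 85.2
```

```bash
python3 - <<'E'
from plan import *
st(); plan(CC+RC[:,2]*38,GR)
snap('scene','s1');snap('top','t1')
crop('s1',180,300,160,290,6,'s1c')
crop('t1',160,290,300,430,6,'t1c')
E
```

```text
t 1.975 p [ 431.2 -242.9  177.3] F [-0.  -0.9  0.5] w 85.2 q [-1.09  0.09 -0.94  0.18  0.72  0.51]
[[-0.102  0.705  0.702]
 [ 0.995  0.071  0.073]
 [ 0.001  0.706 -0.708]]
n 2 d [ 70.1   9.5 -70.9] rv [-0.002  0.005 -0.007] q [-1.09  0.09 -0.94  0.18  0.72  0.51]
[0.018, 0.0, 0.834, -0.009, 0.023, -0.033, 1]
[0.016, -0.0, 0.834, -0.009, 0.023, -0.033, 1]
```

View pics/s1c.png

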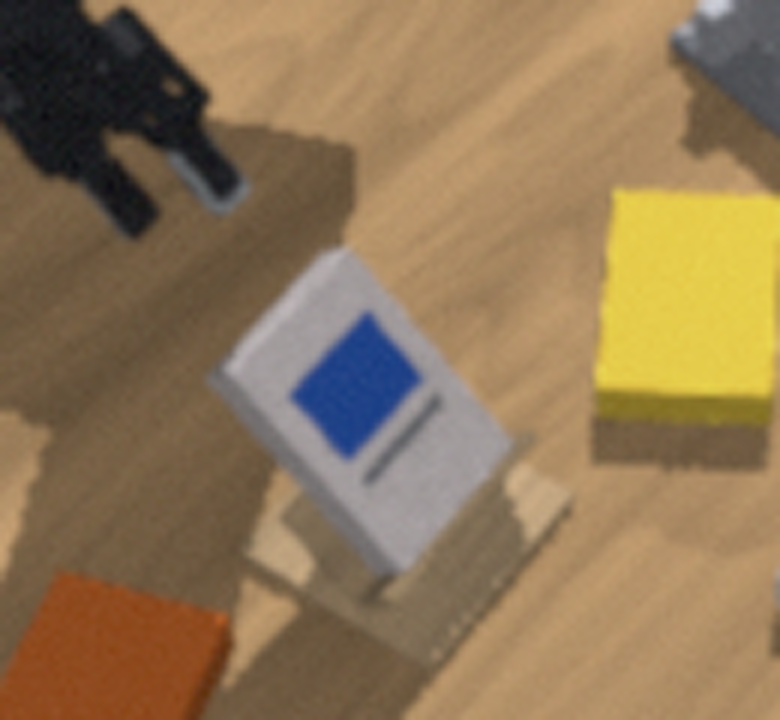

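View pics/t1c.png

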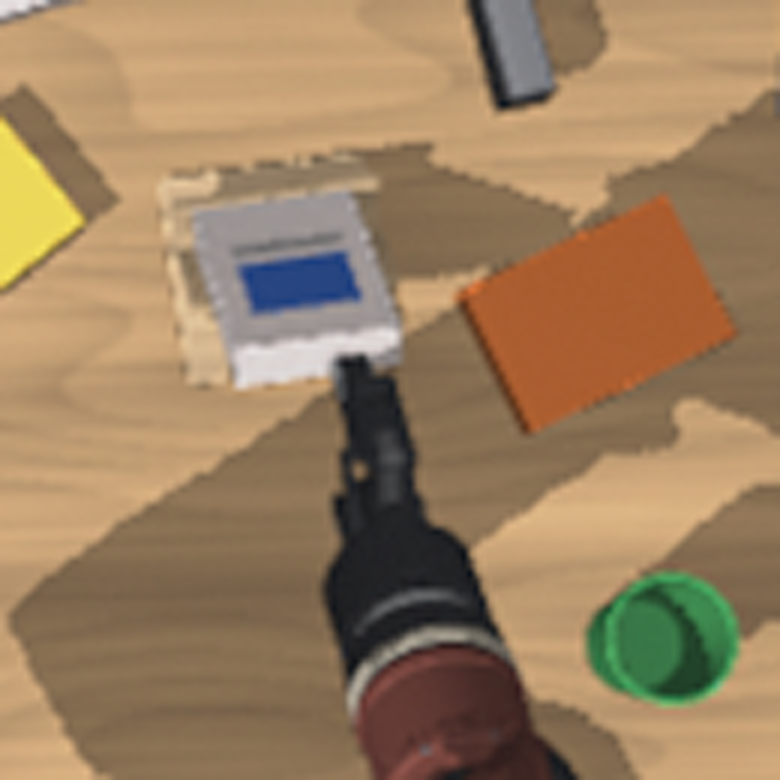

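```bash
python3 - <<'E'
from fit import *
from plan import *
p,r,s=cur()
M=r.as_matrix()
for w in (50,): 
  for sgn in (1,-1):
    P=p+M[:,1]*sgn*w+M[:,2]*10
    print(sgn,P.round(0),'top',(proj(T,P)-[300,160])*6,'scene',(proj(S,P)-[160,180])*6)
ends=[CC+RC@np.array(v) for v in [(13,45,65),(13,-45,65),(-13,45,65),(-13,-45,65),(13,45,-65),(13,-45,-65)]]
print((proj(T,np.array(ends))-[300,160])*6,(proj(S,np.array(ends))-[160,180])*6)
print((CC-p)@M)
E
```

```text
1 [ 474. -239.  206.] top [[347.58948383 353.11685327]] scene [[236.53027589 200.191047  ]]
-1 [ 403. -246.  135.] top [[348.91336399 501.98747606]] scene [[141.32097529 228.46037738]]
[[235.37468294 347.97417423]
 [403.00695091 325.13411704]
 [236.98207919 386.04158943]
 [403.1158192  363.37247982]
 [193.80114807 207.7574671 ]
 [351.9853104  186.32524625]] [[347.61245963 246.63457722]
 [226.98521817 373.78570629]
 [321.34868672 253.50930745]
 [201.61713526 379.04341767]
 [512.91801002 445.0128153 ]
 [400.58562036 575.34167176]]
[  2.83176332  -0.38103795 138.32859981]
```

Call:
carry_out(
  commands=[
    [0.02, 0, 0.55, 0, 0.02, -0.03, 1],
    [0.02, 0, 0.55, 0, 0.02, -0.03, 1],
    [0.01, 0, 0.55, 0, 0, 0, 1],
    [0, 0, 0.01, 0, 0, 0, 1],
    [0, 0, 0, 0, 0, 0, 1],
  ],
)

```text
time: 2.7
tool_pos: [500.8, -232.1, 107.1]
eef_rot: [0.255, 0.616, 0.689, 0.285]
ft_force: [0.1, 0.2, 0.3]
gripper_width: 85.5
```

```bash
python3 - <<'E'
from plan import *
st()
p,r,s=cur(); print((CC-p)@r.as_matrix())
snap('scene','s2');snap('top','t2')
crop('s2',180,300,160,290,6,'s2c')
E
```

```text
t 2.7 p [ 500.8 -232.1  107.1] F [0.1 0.2 0.3] w 85.5 q [-0.91  0.32 -0.97 -0.2   0.65  0.71]
[[-0.11   0.703  0.702]
 [ 0.994  0.078  0.078]
 [-0.001  0.707 -0.708]]
[-1.37582837 -0.2507599  38.75869546]
```

View pics/s2c.png

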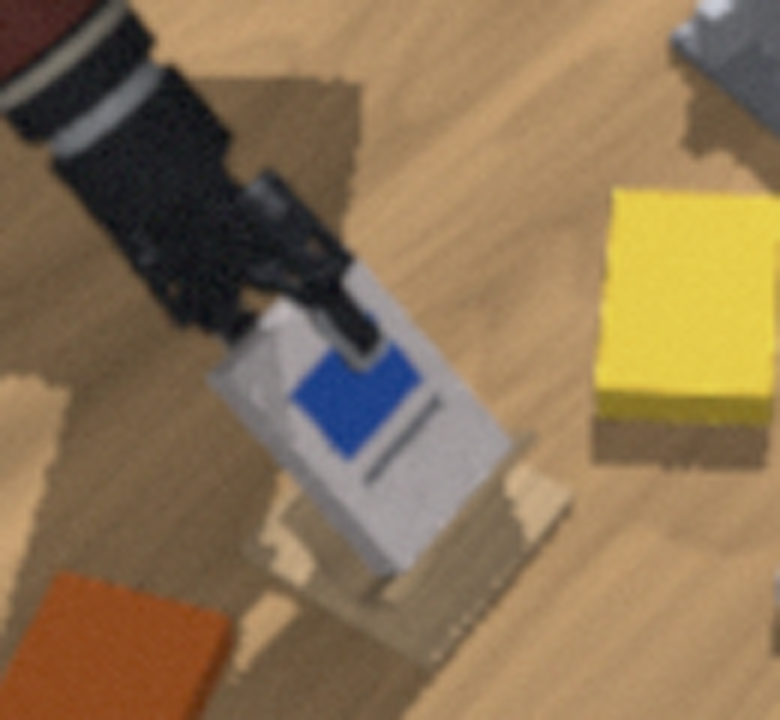

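The upper finger (340,320) lies in front of the label face on the free half, and the lower finger is hidden behind the carton, as planned. Close the gripper.

Call:
carry_out(
  commands=[
    [0, 0, 0, 0, 0, 0, 0.5],
    [0, 0, 0, 0, 0, 0, 0.2],
    [0, 0, 0, 0, 0, 0, 0.2],
    [0, 0, 0, 0, 0, 0, 0.1],
    [0, 0, 0, 0, 0, 0, 0.1],
    [0, 0, 0, 0, 0, 0, 0.1],
  ],
  grip_force=40,
)

```text
time: 3.55
tool_pos: [500.9, -232.0, 106.8]
eef_rot: [0.255, 0.616, 0.689, 0.285]
ft_force: [-5.0, -0.1, 5.1]
gripper_width: 25.5
```

```bash
python3 - <<'E'
from plan import *
st()
E
```

```text
t 3.55 p [ 500.9 -232.   106.8] F [-5.  -0.1  5.1] w 25.5 q [-0.91  0.32 -0.97 -0.21  0.65  0.71]
[[-0.11   0.703  0.702]
 [ 0.994  0.078  0.077]
 [-0.001  0.707 -0.708]]
```

Call:
carry_out(
  commands=[
    [0, 0.18, -0.18, 0, 0, 0, 0.1],
    [0, 0.35, -0.35, 0, 0, 0, 0.1],
    [0, 0.35, -0.35, 0, 0, 0, 0.1],
    [0, 0.35, -0.35, 0, 0, 0, 0.1],
    [0, 0.35, -0.35, 0, 0, 0, 0.1],
    [0, 0, 0, 0, 0, 0, 0.1],
  ],
)

```text
time: 4.3
tool_pos: [501.8, -232.6, 242.7]
eef_rot: [0.257, 0.615, 0.689, 0.284]
ft_force: [-0.1, 0.3, -1.6]
gripper_width: 25.7
```

```bash
python3 - <<'E'
from plan import *
st()
snap('scene','s3'); h=PY-np.pi/2
for h in (PY+np.pi/2,PY-np.pi/2):
  plan(press(0,0,250),down(h),g=0.1)
E
```

```text
t 4.3 p [ 501.8 -232.6  242.7] F [-0.1  0.3 -1.6] w 25.7 q [-0.91  0.04 -0.8   0.25  0.65  0.71]
[[-0.111  0.702  0.704]
 [ 0.994  0.081  0.076]
 [-0.004  0.708 -0.706]]
n 13 d [ 10.3 380.5   9. ] rv [ 0.663  0.52  -1.252] q [-0.91  0.04 -0.8   0.25  0.65  0.71]
[0.483, 0.056, 0.039, 0.51, 0.4, -0.963, 0.1]
[0.474, 0.105, 0.054, 0.51, 0.4, -0.963, 0.1]
[0.459, 0.153, 0.066, 0.51, 0.4, -0.963, 0.1]
[0.439, 0.199, 0.075, 0.51, 0.4, -0.963, 0.1]
[0.415, 0.245, 0.08, 0.51, 0.4, -0.963, 0.1]
[0.386, 0.287, 0.083, 0.51, 0.4, -0.963, 0.1]
[0.353, 0.327, 0.082, 0.51, 0.4, -0.963, 0.1]
[0.316, 0.363, 0.078, 0.51, 0.4, -0.963, 0.1]
[0.277, 0.396, 0.07, 0.51, 0.4, -0.963, 0.1]
[0.235, 0.424, 0.06, 0.51, 0.4, -0.963, 0.1]
[0.191, 0.447, 0.046, 0.51, 0.4, -0.963, 0.1]
[0.145, 0.465, 0.029, 0.51, 0.4, -0.963, 0.1]
[0.099, 0.478, 0.01, 0.51, 0.4, -0.963, 0.1]
n 18 d [ 10.3 380.5   9. ] rv [ 0.554 -0.707  1.712] q [-0.91  0.04 -0.8   0.25  0.65  0.71]
[0.349, 0.041, 0.028, 0.308, -0.393, 0.951, 0.1]
[0.352, 0.008, 0.013, 0.308, -0.393, 0.951, 0.1]
[0.352, -0.026, -0.0, 0.308, -0.393, 0.951, 0.1]
[0.347, -0.059, -0.013, 0.308, -0.393, 0.951, 0.1]
[0.339, -0.092, -0.024, 0.308, -0.393, 0.951, 0.1]
[0.328, -0.125, -0.034, 0.308, -0.393, 0.951, 0.1]
[0.313, -0.157, -0.042, 0.308, -0.393, 0.951, 0.1]
[0.295, -0.187, -0.049, 0.308, -0.393, 0.951, 0.1]
[0.274, -0.215, -0.054, 0.308, -0.393, 0.951, 0.1]
[0.25, -0.242, -0.057, 0.308, -0.393, 0.951, 0.1]
[0.223, -0.266, -0.058, 0.308, -0.393, 0.951, 0.1]
[0.195, -0.288, -0.058, 0.308, -0.393, 0.951, 0.1]
[0.164, -0.307, -0.056, 0.308, -0.393, 0.951, 0.1]
[0.132, -0.323, -0.052, 0.308, -0.393, 0.951, 0.1]
[0.099, -0.335, -0.046, 0.308, -0.393, 0.951, 0.1]
[0.065, -0.344, -0.039, 0.308, -0.393, 0.951, 0.1]
[0.03, -0.35, -0.03, 0.308, -0.393, 0.951, 0.1]
[-0.004, -0.352, -0.02, 0.308, -0.393, 0.951, 0.1]
```

View pics/s3.png

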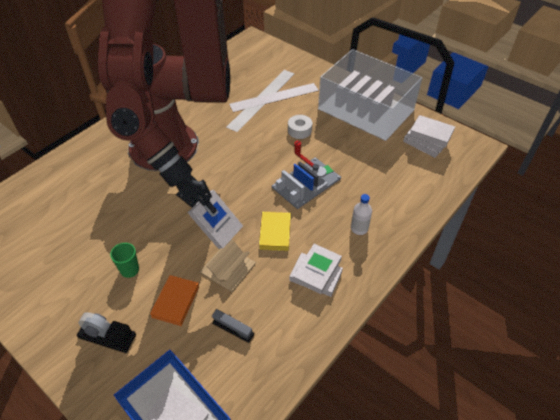

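Call:
carry_out(
  commands=[
    [0.48, 0.055, 0.04, 0.51, 0.4, -0.96, 0.1],
    [0.475, 0.105, 0.055, 0.51, 0.4, -0.96, 0.1],
    [0.46, 0.155, 0.065, 0.51, 0.4, -0.96, 0.1],
    [0.44, 0.2, 0.075, 0.51, 0.4, -0.96, 0.1],
    [0.415, 0.245, 0.08, 0.51, 0.4, -0.96, 0.1],
    [0.385, 0.285, 0.08, 0.51, 0.4, -0.96, 0.1],
    [0.35, 0.325, 0.08, 0.51, 0.4, -0.96, 0.1],
  ],
)

```text
time: 5.22
tool_pos: [506.0, -26.2, 244.2]
eef_rot: [0.125, 0.346, 0.919, 0.142]
ft_force: [0.6, 0.1, -2.1]
gripper_width: 25.3
```

```bash
python3 - <<'E'
from plan import *
st()
plan(press(0,0,250),down(PY+np.pi/2),g=0.1)
E
```

```text
t 5.225 p [506.  -26.2 244.2] F [ 0.6  0.1 -2.1] w 25.3 q [-0.37  0.05 -0.55  0.72  0.28  0.39]
[[-0.73   0.6    0.327]
 [ 0.671  0.721  0.174]
 [-0.132  0.347 -0.929]]
n 6 d [  5.5 174.7   5.8] rv [ 0.306  0.235 -0.577] q [-0.37  0.05 -0.55  0.72  0.28  0.39]
[0.312, 0.365, 0.075, 0.51, 0.391, -0.962, 0.1]
[0.273, 0.396, 0.067, 0.51, 0.391, -0.962, 0.1]
[0.231, 0.424, 0.056, 0.51, 0.391, -0.962, 0.1]
[0.187, 0.446, 0.042, 0.51, 0.391, -0.962, 0.1]
[0.142, 0.464, 0.025, 0.51, 0.391, -0.962, 0.1]
[0.096, 0.476, 0.005, 0.51, 0.391, -0.962, 0.1]
```

Call:
carry_out(
  commands=[
    [0.31, 0.365, 0.075, 0.51, 0.39, -0.96, 0.1],
    [0.27, 0.395, 0.065, 0.51, 0.39, -0.96, 0.1],
    [0.23, 0.425, 0.055, 0.51, 0.39, -0.96, 0.1],
    [0.19, 0.445, 0.04, 0.51, 0.39, -0.96, 0.1],
    [0.14, 0.465, 0.025, 0.51, 0.39, -0.96, 0.1],
    [0.095, 0.475, 0.005, 0.51, 0.39, -0.96, 0.1],
    [0, 0, 0, 0, 0, 0, 0.1],
    [0, 0, 0, 0, 0, 0, 0.1],
  ],
)

```text
time: 6.22
tool_pos: [512.5, 146.9, 250.6]
eef_rot: [0.001, 0.07, 0.998, 0.0]
ft_force: [0.3, -0.2, -1.0]
gripper_width: 25.7
```

```bash
python3 - <<'E'
from plan import *
st()
plan(press(0,0,250),down(PY+np.pi/2),g=0.1)
snap('scene','s4');snap('top','t4')
crop('s4',90,220,240,370,6,'s4c')
crop('t4',150,280,160,290,6,'t4c')
E
```

```text
t 6.225 p [512.5 146.9 250.6] F [ 0.3 -0.2 -1. ] w 25.7 q [ 0.14  0.31 -0.14  1.12 -0.    0.28]
[[-0.99   0.139  0.002]
 [ 0.139  0.99   0.   ]
 [-0.002  0.001 -1.   ]]
n 1 d [-1.   1.6 -0.6] rv [ 0.001  0.002 -0.005] q [ 0.14  0.31 -0.14  1.12 -0.    0.28]
[0.02, 0.023, 0.011, 0.006, 0.022, -0.046, 0.1]
```

View pics/s4c.png

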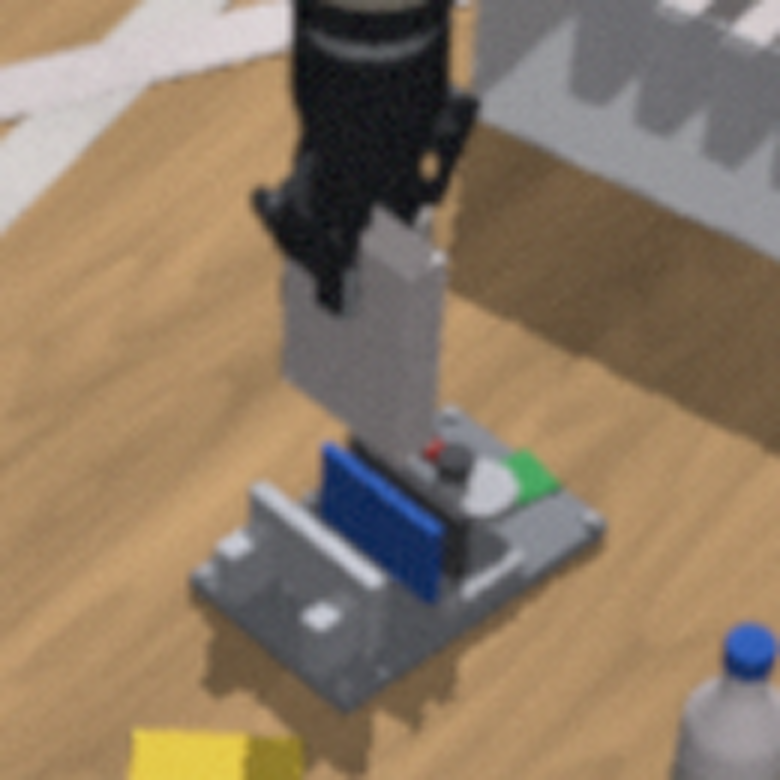

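View pics/t4c.png

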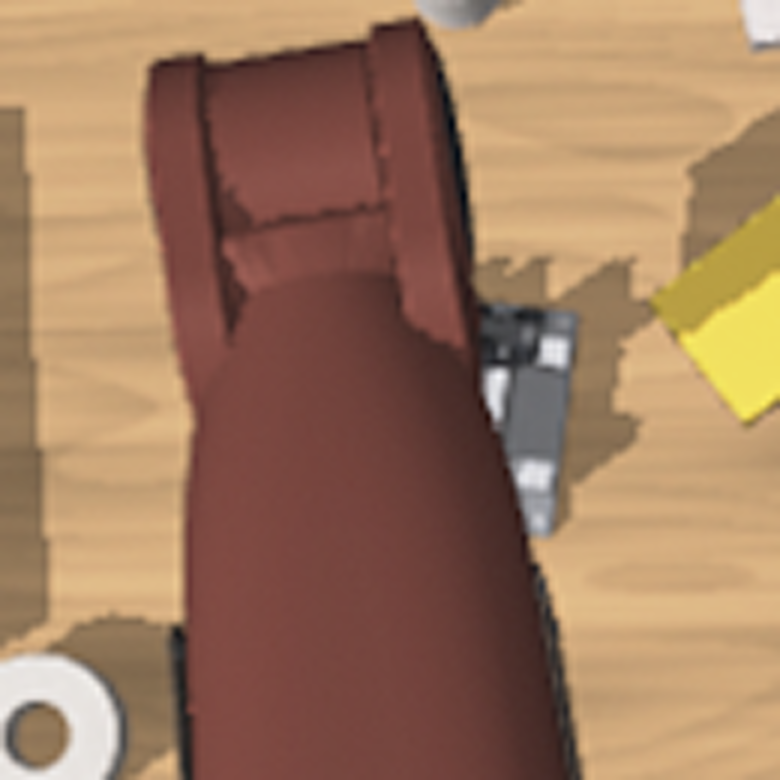

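```bash
python3 - <<'E'
from fit import *
from plan import *
crop('s4',115,175,275,325,12,'s4d')
c=load('s4'); p,r,s=cur(); M=r.as_matrix()
# expected box in tool frame: grasp centre, end 30 above grasp pt
B=[]
for zz in (-27,103):
  for xx in (-45,45):
    for yy in (-13,13):
      P=p+M@np.array([xx,yy,zz]); B.append(P); print((xx,yy,zz),((proj(c,P)[0]-[275,115]+.5)*12-.5).round(0))
E
```

```text
(-45, -13, -27) [394. 261.]
(-45, 13, -27) [471. 212.]
(45, -13, -27) [142.  78.]
(45, 13, -27) [219.  32.]
(-45, -13, 103) [375. 639.]
(-45, 13, 103) [448. 591.]
(45, -13, 103) [139. 457.]
(45, 13, 103) [212. 411.]
```

View pics/s4d.png

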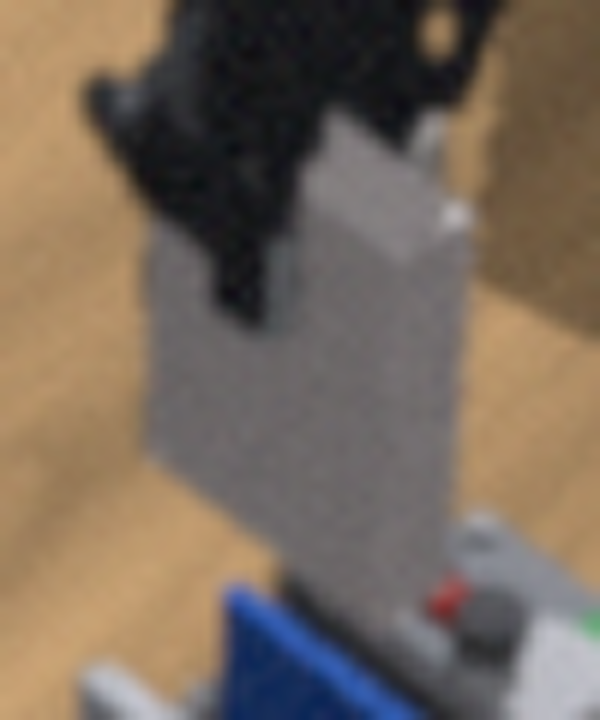

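Call:
carry_out(
  commands=[
    [0, 0, 0.5, 0, 0, 0, 0.1],
    [0, 0, 0.5, 0, 0, 0, 0.1],
    [0, 0, 0.35, 0, 0, 0, 0.1],
    [0, 0, 0, 0, 0, 0, 0.1],
  ],
)

```text
time: 6.82
tool_pos: [512.2, 146.1, 170.1]
eef_rot: [0.001, 0.07, 0.998, 0.0]
ft_force: [0.0, 0.8, -0.9]
gripper_width: 25.6
```

```bash
python3 - <<'E'
from plan import *
st()
snap('scene','s5')
crop('s5',120,210,255,355,8,'s5c')
E
```

```text
t 6.825 p [512.2 146.1 170.1] F [ 0.   0.8 -0.9] w 25.6 q [ 0.14  0.37 -0.28  0.93 -0.    0.28]
[[-0.99   0.14   0.002]
 [ 0.14   0.99   0.   ]
 [-0.002  0.    -1.   ]]
```

View pics/s5c.png

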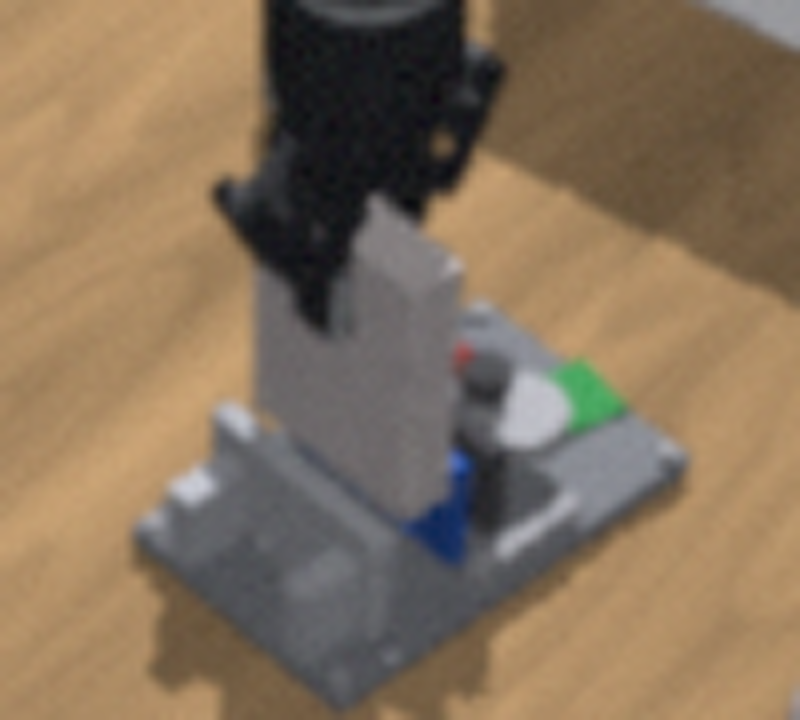

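```bash
python3 - <<'E'
from fit import *
from plan import *
crop('s5',160,210,275,325,14,'s5d')
c=load('s5'); p,r,s=cur(); M=r.as_matrix()
f=lambda P:((proj(c,P)[0]-[275,160]+.5)*14-.5).round(0)
for v in [(-45,-13,103),(-45,13,103),(45,-13,103)]: print(v,f(p+M@np.array(v)))
for pp in [(513,147,-.126),(511.5,148.5,-.135)]:
  PC[:]=pp[:2]
  import plan; plan.PY=pp[2]
  for v in [(45,-19,70),(-45,-19,70),(45,19,72),(-45,19,72),(45,19,12),(45,-19,12)]: print('press',v,f(plan.press(*v)))
E
```

```text
(-45, -13, 103) [427. 362.]
(-45, 13, 103) [509. 305.]
(45, -13, 103) [162. 151.]
press (45, -19, 70) [410. 367.]
press (-45, -19, 70) [141. 157.]
press (45, 19, 72) [529. 278.]
press (-45, 19, 72) [259.  72.]
press (45, 19, 12) [517. 451.]
press (45, -19, 12) [402. 533.]
press (45, -19, 70) [408. 360.]
press (-45, -19, 70) [141. 150.]
press (45, 19, 72) [527. 272.]
press (-45, 19, 72) [260.  66.]
press (45, 19, 12) [515. 445.]
press (45, -19, 12) [399. 527.]
```

View pics/s5d.png

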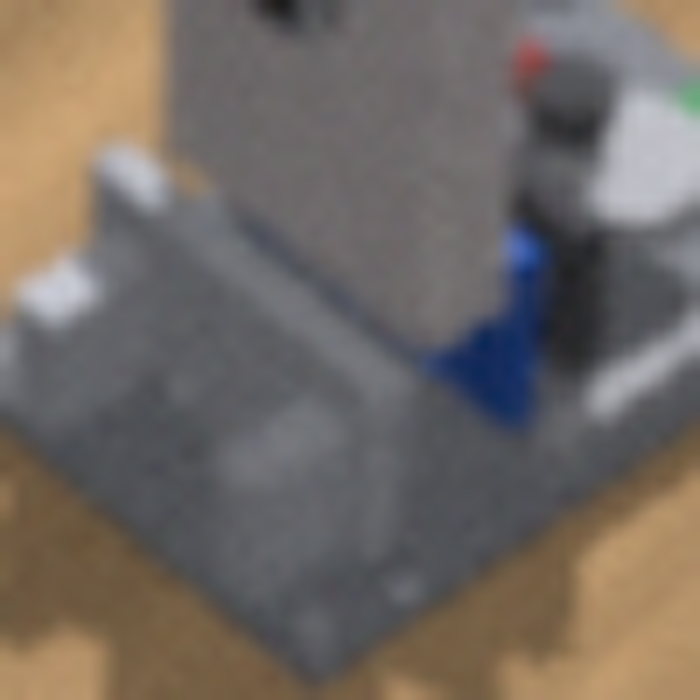

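Call:
carry_out(
  commands=[
    [0, -0.015, 0.2, 0, 0, 0, 0.1],
    [0, 0, 0.2, 0, 0, 0, 0.1],
    [0, 0, 0.2, 0, 0, 0, 0.1],
    [0, 0, 0.15, 0, 0, 0, 0.1],
    [0, 0, 0, 0, 0, 0, 0.1],
  ],
)

```text
time: 7.5
tool_pos: [512.9, 146.3, 125.4]
eef_rot: [0.001, 0.069, 0.998, 0.0]
ft_force: [-0.2, 0.3, -2.1]
gripper_width: 25.5
```

```bash
python3 - <<'E'
from plan import *
st()
snap('scene','s6')
crop('s6',140,210,255,335,9,'s6c')
E
```

```text
t 7.5 p [512.9 146.3 125.4] F [-0.2  0.3 -2.1] w 25.5 q [ 0.14  0.41 -0.34  0.82 -0.    0.28]
[[-0.99   0.139  0.003]
 [ 0.139  0.99   0.   ]
 [-0.003  0.001 -1.   ]]
```

View pics/s6c.png

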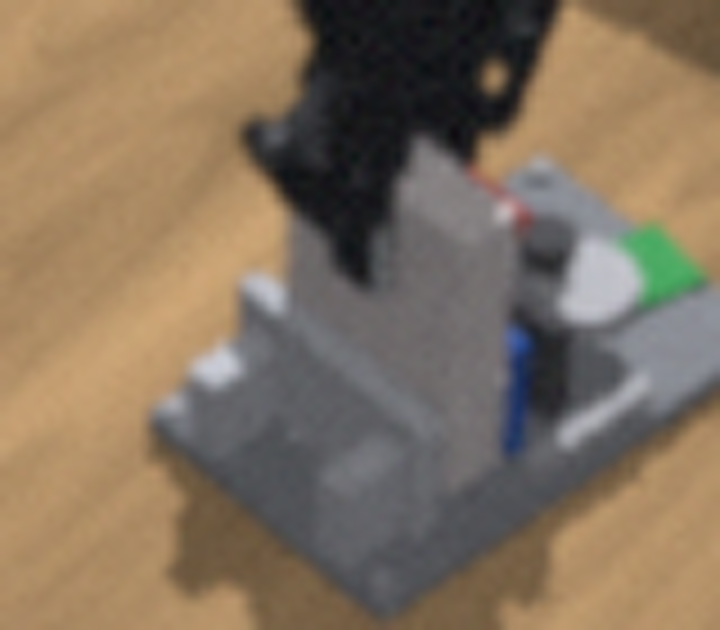

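Call:
carry_out(
  commands=[
    [0, 0, 0.12, 0, 0, 0, 0.1],
    [0, 0, 0, 0, 0, 0, 0.1],
  ],
)

```text
time: 7.8
tool_pos: [513.3, 146.3, 118.7]
eef_rot: [0.002, 0.069, 0.998, 0.0]
ft_force: [-1.4, 0.1, -1.4]
gripper_width: 25.8
```

Call:
carry_out(
  commands=[
    [0, 0, 0.04, 0, 0, 0, 0.1],
    [0, 0, 0, 0, 0, 0, 0.1],
  ],
)

```text
time: 8.05
tool_pos: [513.5, 146.3, 116.6]
eef_rot: [0.002, 0.069, 0.998, 0.0]
ft_force: [-0.5, -0.2, -1.8]
gripper_width: 25.4
```

Call:
carry_out(
  commands=[
    [0.02, 0, 0.02, 0, 0.02, 0, 0.1],
    [0, 0, 0, 0, 0, 0, 0.1],
  ],
)

```text
time: 8.3
tool_pos: [512.3, 146.5, 115.4]
eef_rot: [0.001, 0.069, 0.998, 0.0]
ft_force: [0.3, 0.2, -0.7]
gripper_width: 25.8
```

Call:
carry_out(
  commands=[
    [0, 0, 0.02, 0, 0.01, 0, 0.1],
    [0, 0, 0, 0, 0, 0, 0.1],
  ],
)

```text
time: 8.55
tool_pos: [512.3, 146.5, 114.2]
eef_rot: [0.001, 0.069, 0.998, 0.001]
ft_force: [0.2, -1.4, -1.0]
gripper_width: 25.5
```

Call:
carry_out(
  commands=[
    [0, 0, 0.015, 0, 0, 0, 0.1],
    [0, 0, 0, 0, 0, 0, 0.1],
  ],
)

```text
time: 8.8
tool_pos: [512.4, 146.5, 113.4]
eef_rot: [0.001, 0.069, 0.998, 0.001]
ft_force: [0.9, 0.4, -0.3]
gripper_width: 25.9
```

Call:
carry_out(
  commands=[
    [0, 0, 0.015, 0, 0, 0, 0.1],
    [0, 0, 0, 0, 0, 0, 0.1],
  ],
)

```text
time: 9.05
tool_pos: [512.4, 146.6, 113.3]
eef_rot: [0.001, 0.069, 0.998, 0.001]
ft_force: [-4.1, 0.4, 10.6]
gripper_width: 25.6
```

Call:
carry_out(
  commands=[
    [0, 0, 0.015, 0, 0, 0, 0.1],
    [0, 0, 0, 0, 0, 0, 0.1],
  ],
)

```text
time: 9.3
tool_pos: [512.4, 146.6, 113.3]
eef_rot: [0.001, 0.069, 0.998, 0.001]
ft_force: [-7.8, -1.1, 21.8]
gripper_width: 25.6
```

```bash
python3 - <<'E'
from fit import *
from plan import *
st()
snap('scene','s7')
crop('s7',130,205,270,330,10,'s7c')
c=load('s7'); p,r,s=cur(); M=r.as_matrix()
W=world(c)
# carton top face heights
f=lambda P:((proj(c,P)[0]-[270,130]+.5)*10-.5).round(0)
for v in [(-45,-13,-27),(-45,13,-27),(-45,-13,103),(-45,13,103),(45,-13,103)]: print(v,f(p+M@np.array(v)))
E
```

```text
t 9.3 p [512.4 146.6 113.3] F [-7.8 -1.1 21.8] w 25.6 q [ 0.14  0.42 -0.35  0.79  0.    0.28]
[[-0.99   0.138  0.003]
 [ 0.138  0.99   0.001]
 [-0.002  0.001 -1.   ]]
(-45, -13, -27) [360. 400.]
(-45, 13, -27) [421. 359.]
(-45, -13, 103) [347. 675.]
(-45, 13, 103) [404. 635.]
(45, -13, 103) [162. 526.]
```

View pics/s7c.png

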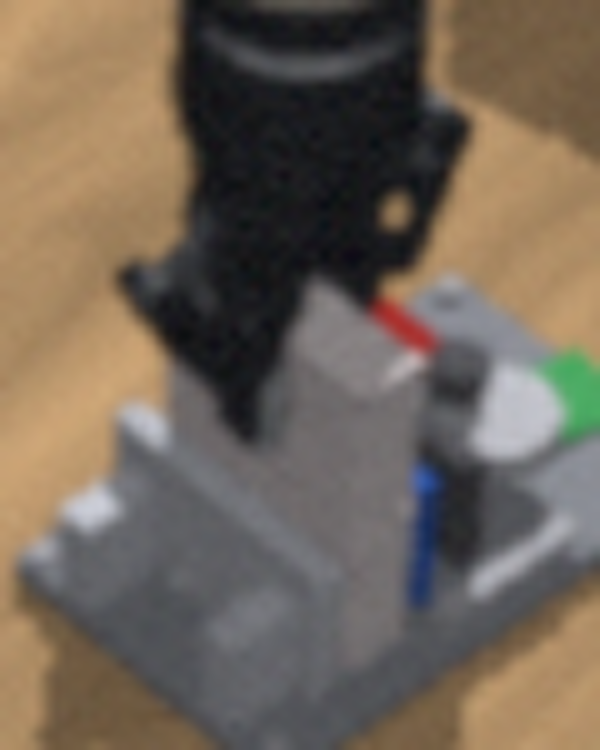

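Call:
carry_out(
  commands=[
    [0, 0, -0.02, 0, 0, 0, 0.1],
    [0, 0, 0, 0, 0, 0, 0.1],
  ],
)

```text
time: 9.6
tool_pos: [512.5, 146.6, 113.3]
eef_rot: [0.001, 0.069, 0.998, 0.001]
ft_force: [-3.7, 0.2, 8.8]
gripper_width: 25.4
```

Call:
carry_out(
  commands=[
    [0, 0, 0, 0, 0, 0, 0.4],
    [0, 0, 0, 0, 0, 0, 0.6],
    [0, 0, 0, 0, 0, 0, 0.7],
    [0, 0, 0, 0, 0, 0, 0.7],
  ],
)

```text
time: 10.1
tool_pos: [512.4, 146.5, 112.7]
eef_rot: [0.001, 0.069, 0.998, 0.001]
ft_force: [1.1, -0.2, -0.3]
gripper_width: 59.9
```

```bash
python3 - <<'E'
from plan import *
st()
snap('scene','s8')
crop('s8',130,205,270,330,10,'s8c')
E
```

```text
t 10.1 p [512.4 146.5 112.7] F [ 1.1 -0.2 -0.3] w 59.9 q [ 0.14  0.43 -0.35  0.79  0.    0.28]
[[-0.99   0.139  0.001]
 [ 0.139  0.99   0.001]
 [-0.001  0.001 -1.   ]]
```

View pics/s8c.png

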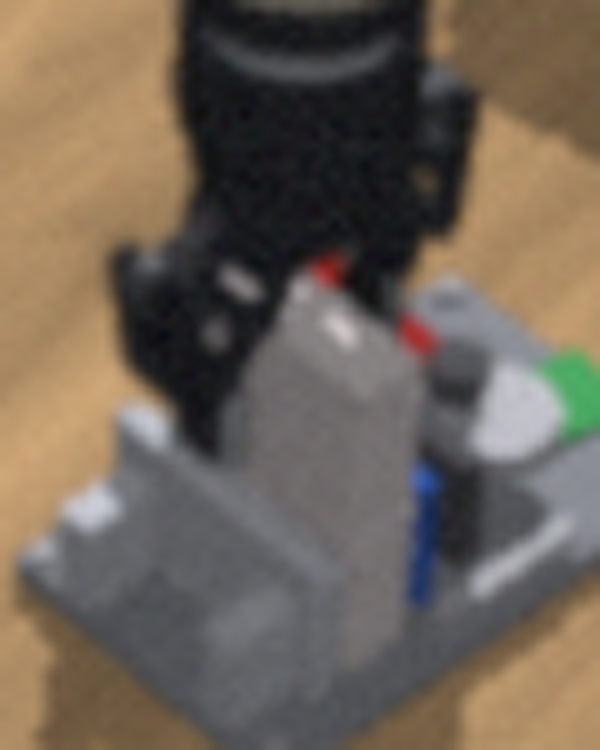

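Call:
carry_out(
  commands=[
    [0, 0, -0.2, 0, 0, 0, 0.7],
    [0, 0, -0.4, 0, 0, 0, 0.7],
    [0, 0, -0.6, 0, 0, 0, 0.7],
    [0, 0, -0.6, 0, 0, 0, 0.8],
    [0, 0, -0.4, 0, 0, 0, 1],
    [0.8, 0, 0, 0, 0, 0, 1],
    [0.8, 0, 0, 0, 0, 0, 1],
    [0.8, 0, 0, 0, 0, 0, 1],
  ],
)

```text
time: 11.15
tool_pos: [368.2, 166.4, 245.3]
eef_rot: [0.001, 0.07, 0.998, 0.001]
ft_force: [0.7, 0.4, 1.0]
gripper_width: 85.5
```

```bash
python3 - <<'E'
from plan import *
st()
snap('scene','s9'); snap('top','t9')
crop('s9',120,210,250,350,8,'s9c')
crop('t9',185,245,185,265,9,'t9c')
E
```

```text
t 11.15 p [368.2 166.4 245.3] F [0.7 0.4 1. ] w 85.5 q [ 0.24  0.06 -0.46  1.05  0.    0.38]
[[-0.99   0.139  0.002]
 [ 0.139  0.99   0.001]
 [-0.002  0.002 -1.   ]]
```

View pics/s9c.png

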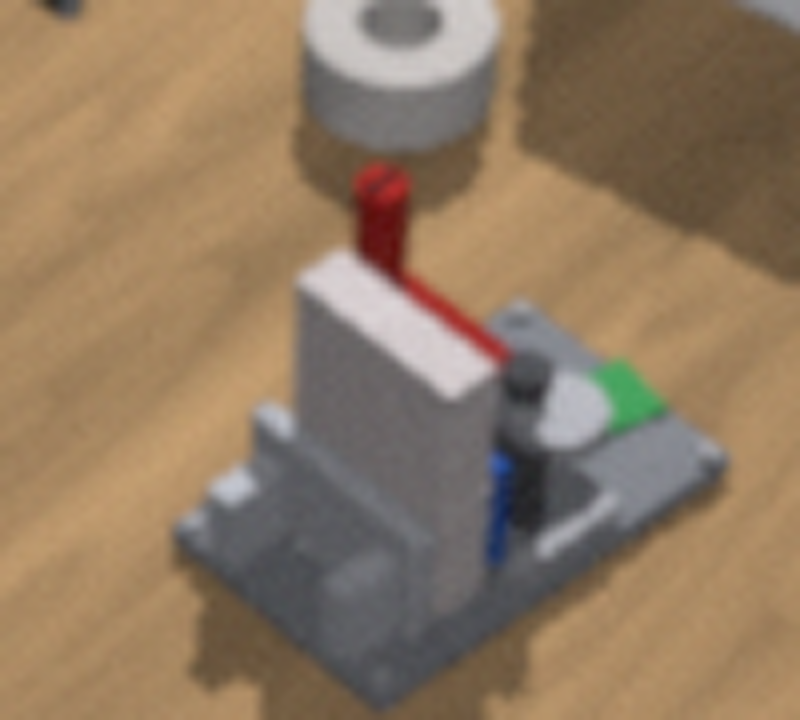

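View pics/t9c.png

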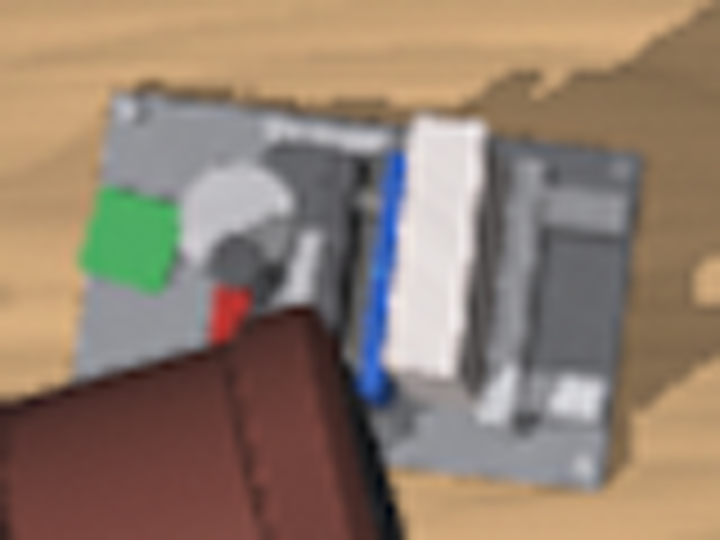

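```bash
python3 - <<'E'
from fit import *
ps=pk([(340,250),(500,368),(450,400),(298,283)],8,250,120); ms=np.array([(-45,13,142),(45,13,142),(45,-13,142),(-45,-13,142.)])
pt=pk([(412,118),(487,122),(468,378),(385,368)],9,185,185); mt=np.array([(45,13,142),(45,-13,142),(-45,-13,142),(-45,13,142.)])
def tf(p,m):
    c,s=np.cos(p[2]),np.sin(p[2]); return np.c_[p[0]+c*m[:,0]-s*m[:,1],p[1]+s*m[:,0]+c*m[:,1],m[:,2]]
for w,pp in [((1,0),(513,147,-.126)),((0,1),(510.8,149.2,-.139)),((1,1),(511.3,148.5,-.135))]:
    f=lambda p:np.r_[w[0]*(proj(S,tf(p,ms))-ps).ravel(),w[1]*(proj(T,tf(p,mt))-pt).ravel()]
    r=least_squares(f,[512,147,-.13]); d=r.x-pp; c,s=np.cos(pp[2]),np.sin(pp[2])
    print(w,r.x.round(3),'in press',c*d[0]+s*d[1],-s*d[0]+c*d[1],d[2],r.fun.round(1))
E
```

```text
(1, 0) [ 5.14888e+02  1.45221e+02 -1.32000e-01] in press 2.0966114039482053 -1.5280973779316402 -0.006355770012575007 [ 0.2 -0.   0.   0.1  0.3  0.2 -0.5 -0.3  0.  -0.   0.  -0.  -0.  -0.
  0.  -0. ]
(0, 1) [ 5.13946e+02  1.46647e+02 -1.04000e-01] in press 3.4692454742161547 -2.092770977898291 0.034600793483766434 [-0.  -0.   0.  -0.   0.  -0.  -0.  -0.   0.1 -0.  -0.1  0.2 -0.5 -0.3
  0.5  0.2]
(1, 1) [ 5.14249e+02  1.46143e+02 -1.17000e-01] in press 3.23954317380054 -1.938400323750755 0.018472776705579105 [ 0.  -0.2  0.2 -0.3  0.5 -0.1 -0.6 -0.4  0.4 -0.2  0.2  0.1 -0.5 -0.4
  0.5  0. ]
```

```bash
python3 - <<'E'
from fit import *
from plan import *
def ray(c,uv,z):
    d=c['cam_to_world'][:3,:3]@np.linalg.solve(c['mtx'],[*uv,1]); o=c['cam_to_world'][:3,3]; return o+d*(z-o[2])/d[2]
print('scene',ray(load('s9'),pk((383,183),8,250,120),100),'top',ray(T,pk((190,490),9,185,185),100),'model',press(-90,80,80), 'end',press(90*np.sin(.1745),80+90*np.cos(.1745),80))
print('roll',ray(T,(166,272),40))
plan(press(-90,80,170),down(PY+np.pi/2))
E
```

```text
scene [432.94940832 240.29233869 100.        ] top [433.75264531 240.54942968 100.        ] model [433.08610507 239.88523449  80.        ] end [549.67964372 313.49584471  80.        ]
roll [333.0145568  381.02075917  40.        ]
n 3 d [ 67.7  73.3 -75.2] rv [ 0.001 -0.    -0.002] q [ 0.24  0.06 -0.46  1.05  0.    0.38]
[-0.317, 0.455, 0.418, 0.003, -0.001, -0.008, 1]
[-0.317, 0.455, 0.418, 0.003, -0.001, -0.008, 1]
[-0.318, 0.454, 0.418, 0.003, -0.001, -0.008, 1]
```

Call:
carry_out(
  commands=[
    [-0.32, 0.46, 0.42, 0, 0, 0, 1],
    [-0.32, 0.455, 0.42, 0, 0, 0, 1],
    [-0.32, 0.455, 0.41, 0, 0, 0, 1],
    [0, 0, 0, 0, 0, 0, 1],
  ],
)

```text
time: 11.75
tool_pos: [438.9, 240.7, 168.5]
eef_rot: [-0.0, 0.069, 0.998, 0.0]
ft_force: [-0.4, -0.0, 1.5]
gripper_width: 85.2
```

```bash
python3 - <<'E'
from plan import *
st(); plan(np.array([433.3,240.3,85]),down(PY+np.pi/2))
E
```

```text
t 11.75 p [438.9 240.7 168.5] F [-0.4 -0.   1.5] w 85.2 q [ 0.36  0.31 -0.36  0.9   0.    0.49]
[[-0.99   0.138  0.   ]
 [ 0.138  0.99   0.   ]
 [ 0.     0.    -1.   ]]
n 2 d [ -5.6  -0.4 -83.5] rv [ 0.    -0.    -0.003] q [ 0.36  0.31 -0.36  0.9   0.    0.49]
[0.046, -0.01, 0.696, 0.002, -0.0, -0.015, 1]
[0.046, -0.01, 0.696, 0.002, -0.0, -0.015, 1]
```

Call:
carry_out(
  commands=[
    [0.09, -0.01, 0.2, 0, 0, 0, 1],
    [0, -0.005, 0.4, 0, 0, 0, 1],
    [0, -0.005, 0.4, 0, 0, 0, 1],
    [0, 0, 0.39, 0, 0, 0, 1],
    [0, 0, 0, 0, 0, 0, 1],
  ],
)

```text
time: 12.38
tool_pos: [431.1, 238.5, 85.7]
eef_rot: [-0.0, 0.07, 0.998, -0.0]
ft_force: [0.0, -0.2, 0.6]
gripper_width: 85.3
```

```bash
python3 - <<'E'
from plan import *
st(); snap('scene','s10')
crop('s10',100,210,240,360,6,'s10c')
E
```

```text
t 12.375 p [431.1 238.5  85.7] F [ 0.  -0.2  0.6] w 85.3 q [ 0.36  0.4  -0.49  0.69  0.    0.5 ]
[[-0.99   0.139 -0.001]
 [ 0.139  0.99  -0.   ]
 [ 0.001 -0.    -1.   ]]
```

View pics/s10c.png

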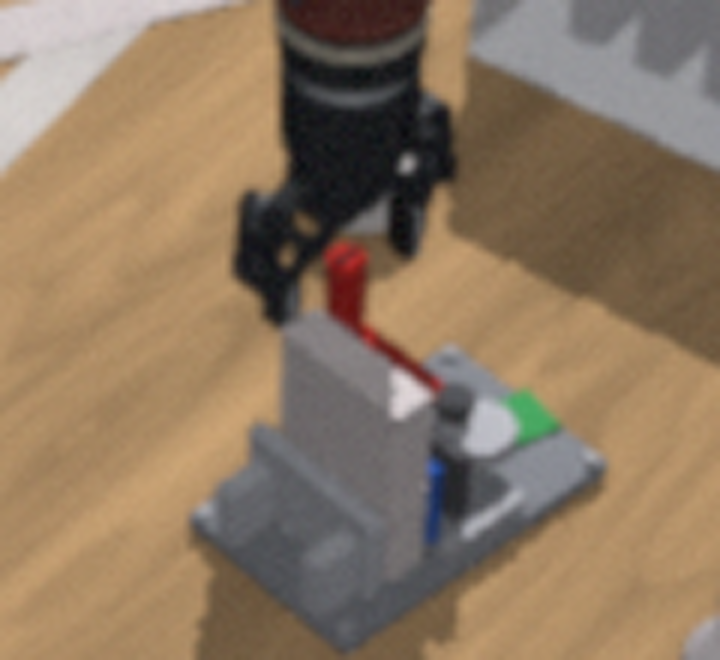

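Call:
carry_out(
  commands=[
    [-0.03, 0.035, 0.01, 0, 0, 0, 0.6],
    [0, 0, 0, 0, 0, 0, 0.3],
    [0, 0, 0, 0, 0, 0, 0.1],
    [0, 0, 0, 0, 0, 0, 0.1],
    [0, 0, 0, 0, 0, 0, 0.1],
  ],
  grip_force=40,
)

```text
time: 13.05
tool_pos: [435.0, 241.4, 86.1]
eef_rot: [0.001, 0.069, 0.998, 0.001]
ft_force: [-1.4, -0.5, 6.0]
gripper_width: 23.2
```

```bash
cat > arc.py <<'E'
from plan import *
import sys
H=press(0,80,0)[:2]
def arc(dth,n,off=(0,0)):
    """rotate tool clockwise about hub by dth in n rows, radius/offset rigid"""
    p,r,s=cur(); rel=p[:2]-H; rad=np.linalg.norm(rel); a0=np.arctan2(rel[1],rel[0])
    th=(np.pi+PY-a0)%(2*np.pi); th=th if th<5 else th-2*np.pi
    print('rad',rad,'lever angle',th)
    P0=p.copy()
    for i in range(n):
        a=a0-dth*(i+1)/n; aa=a0-dth*i/n
        # target on radius 90 progressive
        d=np.r_[H+90*np.array([np.cos(a),np.sin(a)])-(H+90*np.array([np.cos(aa),np.sin(aa)])),0]
        ri=R.from_rotvec([0,0,-dth*i/n])*r
        print((ri.inv().apply(d)/60).round(3), 'turn z', round(dth/n/.1,3))
E
python3 - <<'E'
from arc import *
st(); arc(0.4,8)
E
```

```text
t 13.05 p [435.  241.4  86.1] F [-1.4 -0.5  6. ] w 23.2 q [ 0.36  0.4  -0.48  0.69  0.    0.5 ]
[[-0.99   0.139  0.002]
 [ 0.139  0.99   0.001]
 [-0.002  0.001 -1.   ]]
rad 88.34602597735939 lever angle 0.019330392887864978
[-0.003  0.075  0.   ] turn z 0.5
[-0.003  0.075  0.   ] turn z 0.5
[-0.003  0.075  0.   ] turn z 0.5
[-0.003  0.075  0.   ] turn z 0.5
[-0.003  0.075  0.   ] turn z 0.5
[-0.003  0.075  0.   ] turn z 0.5
[-0.003  0.075  0.   ] turn z 0.5
[-0.003  0.075  0.   ] turn z 0.5
```

Call:
carry_out(
  commands=[
    [0, 0.04, -0.02, 0, 0, 0.3, 0.1],
    [-0.003, 0.09, 0, 0, 0, 0.6, 0.1],
    [-0.005, 0.12, 0, 0, 0, 0.8, 0.1],
    [-0.005, 0.12, 0, 0, 0, 0.8, 0.1],
    [-0.005, 0.12, 0, 0, 0, 0.8, 0.1],
  ],
)

```text
time: 13.68
tool_pos: [444.0, 268.8, 86.4]
eef_rot: [0.001, 0.234, 0.972, -0.0]
ft_force: [4.7, -4.5, -7.2]
gripper_width: 23.3
```

```bash
python3 - <<'E'
from arc import *
st(); arc(0.4,4)
E
```

```text
t 13.675 p [444.  268.8  86.4] F [ 4.7 -4.5 -7.2] w 23.3 q [ 0.4   0.44 -0.42  0.71 -0.    0.88]
[[-0.89   0.456  0.002]
 [ 0.456  0.89  -0.001]
 [-0.002 -0.    -1.   ]]
rad 88.38195355810697 lever angle 0.3474909202230938
[-0.009  0.15   0.   ] turn z 1.0
[-0.009  0.15   0.   ] turn z 1.0
[-0.009  0.15   0.   ] turn z 1.0
[-0.009  0.15   0.   ] turn z 1.0
```

Call:
carry_out(
  commands=[
    [-0.008, 0.15, 0.008, 0, 0, 1, 0.1],
    [-0.008, 0.15, 0, 0, 0, 1, 0.1],
    [-0.008, 0.15, 0, 0, 0, 1, 0.1],
    [-0.008, 0.15, 0, 0, 0, 1, 0.1],
    [-0.008, 0.15, 0, 0, 0, 1, 0.1],
    [0, 0, 0, 0, 0, 0, 0.1],
  ],
)

```text
time: 14.42
tool_pos: [473.8, 301.3, 86.1]
eef_rot: [0.002, 0.467, 0.884, -0.001]
ft_force: [3.1, -8.6, 0.4]
gripper_width: 23.1
```

```bash
python3 - <<'E'
from arc import *
st(); arc(0.4,4); snap('scene','s11'); crop('s11',100,210,240,360,6,'s11c')
E
```

```text
t 14.425 p [473.8 301.3  86.1] F [ 3.1 -8.6  0.4] w 23.1 q [ 0.44  0.5  -0.3   0.76 -0.    1.41]
[[-0.563  0.826  0.002]
 [ 0.826  0.563 -0.003]
 [-0.003  0.    -1.   ]]
rad 88.06703446118179 lever angle 0.8533775428070722
[-0.01  0.15  0.  ] turn z 1.0
[-0.01  0.15  0.  ] turn z 1.0
[-0.01  0.15  0.  ] turn z 1.0
[-0.01  0.15  0.  ] turn z 1.0
```

View pics/s11c.png

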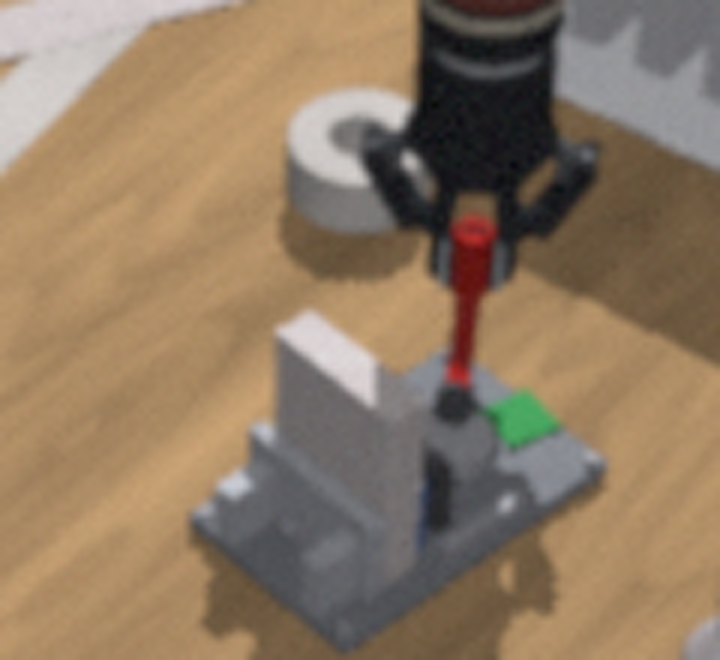

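Call:
carry_out(
  commands=[
    [-0.018, 0.15, 0, 0, 0, 1, 0.1],
    [-0.01, 0.15, 0, 0, 0, 1, 0.1],
    [-0.01, 0.15, 0, 0, 0, 1, 0.1],
    [-0.01, 0.15, 0, 0, 0, 1, 0.1],
    [-0.01, 0.15, 0, 0, 0, 1, 0.1],
    [-0.01, 0.15, 0, 0, 0, 1, 0.1],
    [0, 0, 0, 0, 0, 0, 0.1],
  ],
)

```text
time: 15.35
tool_pos: [523.8, 314.9, 86.0]
eef_rot: [0.001, 0.708, 0.706, -0.002]
ft_force: [-3.9, -10.6, 6.6]
gripper_width: 22.9
```

```bash
python3 - <<'E'
from arc import *
st(); arc(0.4,4); snap('scene','s12'); crop('s12',100,210,240,360,6,'s12c')
snap('top','t12'); crop('t12',160,260,180,280,7,'t12c')
E
```

```text
t 15.35 p [523.8 314.9  86. ] F [ -3.9 -10.6   6.6] w 22.9 q [ 0.42  0.59 -0.15  0.84 -0.    2.  ]
[[ 0.002  1.    -0.001]
 [ 1.    -0.002 -0.004]
 [-0.004 -0.001 -1.   ]]
rad 87.09589844580174 lever angle 1.4537816223859101
[-0.01  0.15 -0.  ] turn z 1.0
[-0.01  0.15 -0.  ] turn z 1.0
[-0.01  0.15 -0.  ] turn z 1.0
[-0.01  0.15 -0.  ] turn z 1.0
```

View pics/s12c.png

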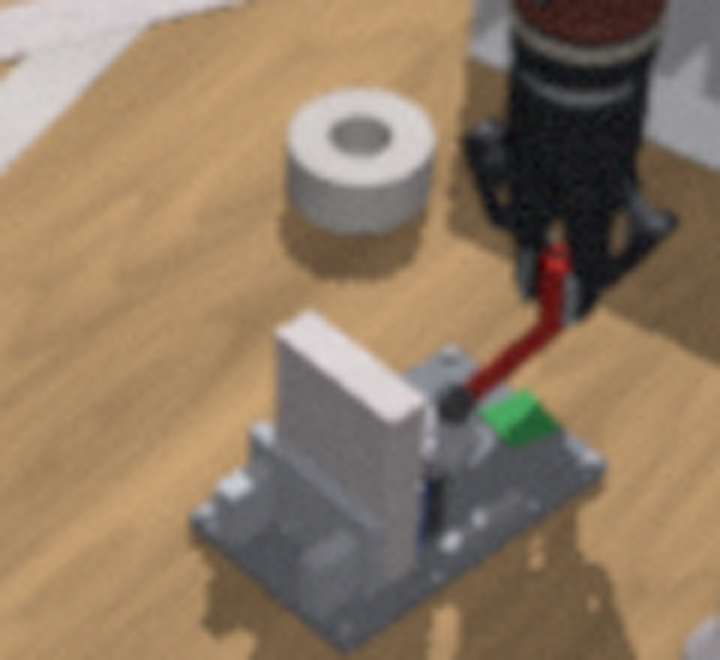

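View pics/t12c.png

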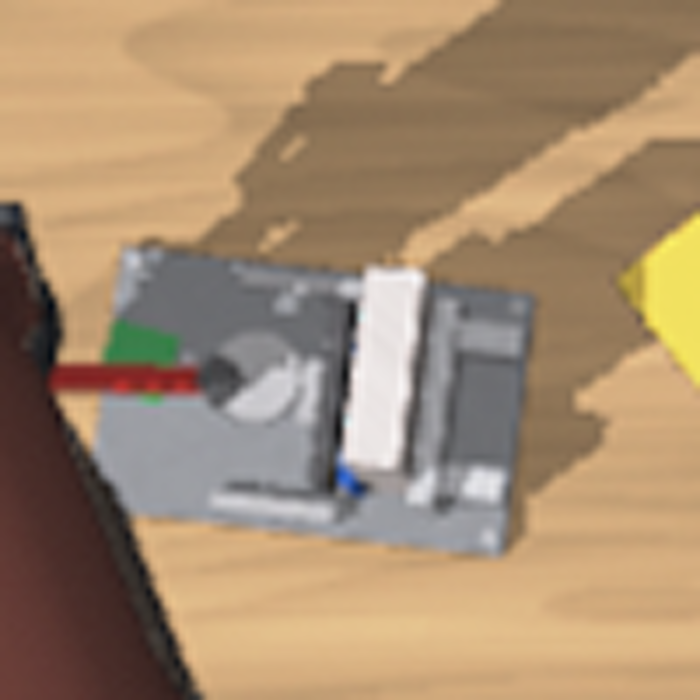

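```bash
python3 - <<'E'
from plan import *
from scipy.optimize import least_squares
P=np.array([(435,241.4),(444,268.8),(473.8,301.3),(523.8,314.9)])
r=least_squares(lambda v:np.linalg.norm(P-v[:2],axis=1)-v[2],[522,228,88]); print(r.x,r.fun,press(0,80,0))
d=P-r.x[:2]; a=np.arctan2(d[:,1],d[:,0]); print('lever',np.pi+PY-a, 'rel', a[0]-a)
# lever angle from tool yaw? and top image
c=load('top0'); c2=load('t12')
f=c2['frame'].astype(int); W=world(c2)
m=(f[...,0]>90)&(f[...,1]<70)&(f[...,2]<70)
m[:, :184]=0; m[:,215:]=0; m[:205]=0; m[222:]=0
v,u=np.nonzero(m); print(len(u)); q=W[m]; print(q.mean(0),q[:,2].min(),q[:,2].max())
def ray(c,uv,z):
    d=c['cam_to_world'][:3,:3]@np.linalg.solve(c['mtx'],[*uv,1]); o=c['cam_to_world'][:3,3]; return o+d*(z-o[2])/d[2]
A=np.array([ray(c2,(x,y),53) for x,y in zip(u,v)])[:,:2]; k=A-A.mean(0); w=np.linalg.svd(k)[2][0]; w*=np.sign(w[1])
an=np.arctan2(w[1],w[0]); print('img lever',np.pi+PY-an, A.mean(0), A.min(0),A.max(0))
E
```

```text
[520.45210786 228.56144605  86.40576903] [ 0.0054062  -0.01094268  0.00786646 -0.00232998] [522.26722488 227.7721065    0.        ]
lever [0.01412728 0.3494841  0.86551396 1.47455324] rel [0.         0.33535682 0.85138668 1.46042596]
72
[523.89784733 275.552524    53.98952475] 44.8470274513063 61.840519947503935
img lever 1.504444674500736 [524.03574604 275.71022155] [518.23834904 242.06293632] [530.0173     308.88825955]
```

Call:
carry_out(
  commands=[
    [-0.022, 0.132, -0.006, 0, 0, 0.93, 0.1],
    [-0.012, 0.132, 0, 0, 0, 0.93, 0.1],
    [-0.012, 0.132, 0, 0, 0, 0.93, 0.1],
    [0, 0, 0, 0, 0, 0, 0.1],
    [0, 0, 0, 0, 0, 0, 0.1],
  ],
)

```text
time: 16.08
tool_pos: [546.1, 310.7, 86.1]
eef_rot: [0.0, 0.799, 0.602, -0.002]
ft_force: [-5.1, -7.5, 1.8]
gripper_width: 22.9
```

```bash
python3 - <<'E'
from plan import *
st(); p=cur()[0]; d=p[:2]-[520.45,228.56]; print(np.linalg.norm(d), 'lever',np.pi+PY-np.arctan2(d[1],d[0]))
snap('scene','s13'); crop('s13',100,210,240,360,6,'s13c')
c2=snap('top','t13'); crop('t13',160,260,180,280,7,'t13c')
f=c2['frame'].astype(int)
m=(f[...,0]>90)&(f[...,1]<70)&(f[...,2]<70)
m[:, :184]=0; m[:,215:]=0; m[:195]=0; m[222:]=0
v,u=np.nonzero(m)
def ray(c,uv,z):
    d=c['cam_to_world'][:3,:3]@np.linalg.solve(c['mtx'],[*uv,1]); o=c['cam_to_world'][:3,3]; return o+d*(z-o[2])/d[2]
A=np.array([ray(c2,(x,y),53) for x,y in zip(u,v)])[:,:2]; k=A-A.mean(0); w=np.linalg.svd(k)[2][0]; w*=np.sign(w[1])
print('img lever',np.pi+PY-np.arctan2(w[1],w[0]),len(u)); e=A.mean(0)-[521.3,228.2]; print(np.pi+PY-np.arctan2(e[1],e[0]))
E
```

```text
t 16.075 p [546.1 310.7  86.1] F [-5.1 -7.5  1.8] w 22.9 q [ 0.4   0.62 -0.1   0.86 -0.    2.25]
[[ 0.275  0.961 -0.003]
 [ 0.961 -0.275 -0.003]
 [-0.003 -0.002 -1.   ]]
86.09083679350243 lever 1.7385051292818643
img lever 1.732450629046625 60
1.7609760424757985
```

View pics/s13c.png

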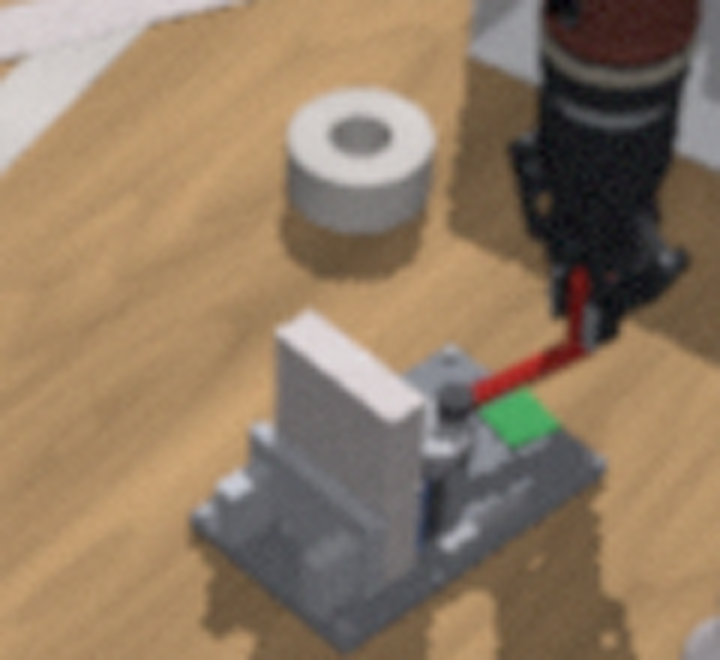

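View pics/t13c.png

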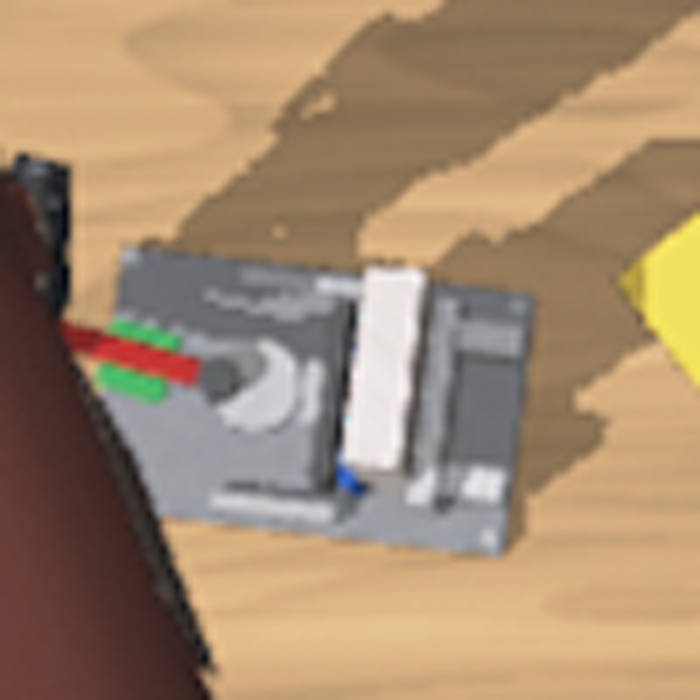

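Call:
carry_out(
  commands=[
    [-0.006, 0.012, 0, 0, 0, 0, 0.1],
    [0, 0, 0, 0, 0, 0, 0.1],
    [0, 0, 0, 0, 0, 0, 0.1],
    [0, 0, 0, 0, 0, 0, 0.1],
    [0, 0, 0, 0, 0, 0, 0.1],
    [0, 0, 0, 0, 0, 0, 0.1],
    [0, 0, 0, 0, 0, 0, 0.1],
    [0, 0, 0, 0, 0, 0, 0.1],
  ],
)

```text
time: 17.18
tool_pos: [546.7, 310.5, 86.1]
eef_rot: [0.0, 0.798, 0.602, -0.002]
ft_force: [-4.8, -6.6, 1.2]
gripper_width: 23.0
```

```bash
python3 - <<'E'
from plan import *
st(); p=cur()[0]; d=p[:2]-[520.45,228.56]; print(np.linalg.norm(d), 'lever',np.pi+PY-np.arctan2(d[1],d[0]))
snap('scene','s14')
E
```

```text
t 17.175 p [546.7 310.5  86.1] F [-4.8 -6.6  1.2] w 23.0 q [ 0.4   0.62 -0.1   0.86 -0.    2.25]
[[ 0.275  0.961 -0.002]
 [ 0.961 -0.275 -0.002]
 [-0.003 -0.002 -1.   ]]
85.99750529543066 lever 1.7454842266842254
```

View pics/s14.png

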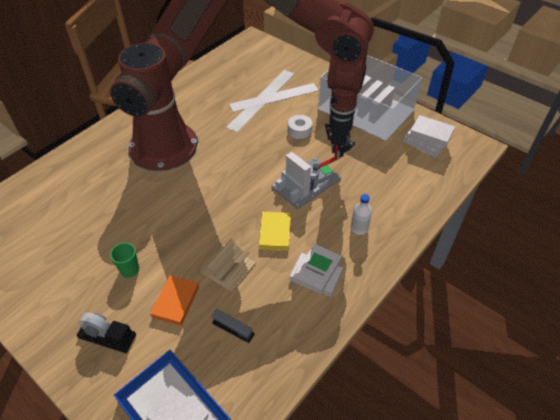

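The carton stands against the fence (297,170), the gripper holds the handle over the mark (340,150), and the other objects are where they started. Handing in.

```bash
python3 - <<'E'
from cell import env
print(env.finish_job())
E
```

```text
the job is handed in; nothing more can be done
None
```

The white carton is standing upright in the press channel, and I handed the job in at about 17 s of the 61 s allowed, with the gripper still holding the lever at highest lift.

**Carton:** I gripped it across its thickness and set it on the end it rested on, with the label facing the pad. After I let go it stood on its own, about 2–3 mm off centre along the channel and 2 mm towards the fence. Closing the pad then pushed it towards the fence.

**Lever:** I held it still for one second and the tool position gave 1.745 rad, against 1.75 for highest lift. Camera readings just before a last 0.6 mm nudge gave 1.73 and 1.76. These agree to about 0.02 rad, and the pictures show the arm over the middle of the green mark.

**Forces:** The final wrist force was about 8 N, and the most I saw was about 23 N when the carton touched the floor of the channel.

**Surroundings:** In the last scene picture nothing else on the table appears to have moved. I did not measure how hard the pad presses.

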